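# Clear the tool board, fetch the flat bar, put the rest back

### The job

The bright flat bar at the back of the tool board is needed in the two-notch bar rest. Clear the V-block, the tape measure and the small open tin off the board and stand them all on the rubber mat first, then lay the bar centred in both notches of the rest, and only then put the three things back on the very pads they came from, upright and as square to the board as they stood. Knock nothing over and leave the two loose bolts alone.

Things in the scene. Friction and masses are not known exactly. Their poses are not given: they have to be found in the camera images.
- board: fixed tool board, a dark brown wooden plate 115 (x) x 250 (y) x 6 mm. Origin at the centre of its underside, +x towards its back, +y along its length. Three black rubber pads, each 70 x 72 mm and flush with the top, lie in a row at x = -17, y = -84, 0, +84 mm; one of the three things stands about in the middle of each, which one on which differs from start to start. Behind them, at x = +33 mm, the flat bar lies along y.
- mat: fixed plain black rubber mat 85 (x) x 230 (y) x 2 mm, the parking place. Origin at the centre of its underside. The mat and the bar rest may change places from start to start. Mind the tall yellow lift mast beyond the table's far right corner (x over 0.57 m, y under -0.27 m in the world) and the thin torch holder behind the board: keep the arm clear of both
- cradle: fixed bar rest: a dark steel base plate 56 (x) x 180 (y) x 5 mm with two light grey cross blocks at y = -55 and +55 mm, whose tops (17 mm above the origin) carry the bar; on each block two lugs, 10 mm high, leave a notch 36 mm wide in x, centred on x = 0, for the bar to lie in along y. Origin at the centre of the underside. The bar's centre then lies at x = 0, y = 0, z = 21 mm (only the bar's middle 94 mm is free between the blocks)
- vblock_mid (a point): loose grey steel V-block 45 (x) x 60 (y) x 36 (z) mm, 0.55 kg, V groove along x open to the top; the point is its centre, 18 mm above its underside. Its x axis lies along the board's length; grasp it across the 45 mm, along x
- tape_mid (a point): loose tape measure, 36 mm thick in x, 69 mm long in y (a few mm more at the hook), 64 mm high, 0.28 kg, standing upright; the point is the centre of its body, 32 mm above its underside. Its x axis lies along the board's length; grasp it across its 34 to 36 mm, along x
- jar_mid (a point): loose small open red tin, round, 60 mm diameter and 60 mm high, 0.09 kg; the point is its centre, 30 mm above its underside. Grasp it across the outside, with the fingers along the board's length
- bar_mid (a point): loose bright flat bar 20 (x) x 160 (y) x 8 (z) mm, 0.2 kg, lying flat on the board; the point is its centre, 4 mm above its underside. Grasp it at its middle across the 20 mm, along x; either end may go either way
- bolt_a_mid (a point): bystander: loose bolt standing on its head, 28 x 24 mm head, 60 mm high; the point is half-way up. Leave alone
- bolt_b_mid (a point): bystander: loose bolt standing on its head, 28 x 24 mm head, 44 mm high; the point is half-way up. Leave alone

How it is judged (in metres and radians):
On the way, in this order (a step that is already met when the one before it is completed fails the run):
1. V-block, tape measure and tin all stand upright on the mat, the bar still lies where it was (x of vblock_mid in the frame of mat between -0.045 and 0.045 m and y of vblock_mid in the frame of mat between -0.117 and 0.117 m and z of vblock_mid in the frame of mat between 0.014 and 0.026 m and angle between each of vblock_mid, tape_mid, jar_mid's own z axis and vertical below 0.15 rad and x of tape_mid in the frame of mat between -0.045 and 0.045 m and y of tape_mid in the frame of mat between -0.117 and 0.117 m and z of tape_mid in the frame of mat between 0.028 and 0.04 m and x of jar_mid in the frame of mat between -0.045 and 0.045 m and y of jar_mid in the frame of mat between -0.117 and 0.117 m and z of jar_mid in the frame of mat between 0.026 and 0.038 m and distance of bar_mid from where it was at the start of the episode below 0.03 m), for 0.2 s.
2. the bar lies in both notches of the rest while the three things still stand on the mat (x of vblock_mid in the frame of mat between -0.045 and 0.045 m and y of vblock_mid in the frame of mat between -0.117 and 0.117 m and z of vblock_mid in the frame of mat between 0.014 and 0.026 m and angle between each of vblock_mid, tape_mid, jar_mid's own z axis and vertical below 0.15 rad and x of tape_mid in the frame of mat between -0.045 and 0.045 m and y of tape_mid in the frame of mat between -0.117 and 0.117 m and z of tape_mid in the frame of mat between 0.028 and 0.04 m and x of jar_mid in the frame of mat between -0.045 and 0.045 m and y of jar_mid in the frame of mat between -0.117 and 0.117 m and z of jar_mid in the frame of mat between 0.026 and 0.038 m and x of bar_mid in the frame of cradle between -0.012 and 0.012 m and y of bar_mid in the frame of cradle between -0.015 and 0.015 m and z of bar_mid in the frame of cradle between 0.017 and 0.025 m and angle between the y axis of bar_mid and the y axis of cradle, either way round below 0.2 rad and angle between bar_mid's own z axis and vertical below 0.1 rad), for 0.2 s.
At the end, for the whole second after the job is handed in: The three things stand upright within 15 mm of their starts (V-block and tape measure within 0.2 rad of square to the board); the bar lies flat in both notches, within 12 mm across, 15 mm along and 0.2 rad of the rest; all released, at rest (distance of each of vblock_mid, tape_mid, jar_mid from where it was at the start of the episode below 0.015 m and angle between each of vblock_mid, tape_mid, jar_mid, bar_mid's own z axis and vertical below 0.1 rad and angle between the x axis of each of vblock_mid, tape_mid and the y axis of board, either way round below 0.2 rad and x of bar_mid in the frame of cradle between -0.012 and 0.012 m and y of bar_mid in the frame of cradle between -0.015 and 0.015 m and z of bar_mid in the frame of cradle between 0.017 and 0.025 m and angle between the y axis of bar_mid and the y axis of cradle, either way round below 0.2 rad); the robot touches nothing.
It fails at once if a thing was knocked over (angle between any of vblock_mid, tape_mid, jar_mid, bolt_a_mid, bolt_b_mid's own z axis and vertical above 0.7 rad).
It fails at once if a bystander bolt was moved (distance of any of bolt_a_mid, bolt_b_mid from where it was at the start of the episode above 0.03 m).
It also fails if it takes over 115 s, if anything falls off the work surface, if the arm or the gripper's body presses on something with over 40 N, if the wrist force passes 120 N, or if a joint passes its speed limit or range.

### The arm

A 6-joint arm with a two-finger parallel gripper is mounted at the origin on the work surface; the furniture and walls round the work are solid. World frame = base frame: x ahead of the robot, y to its left, z up, the work surface at z = 0. Lengths are in m, angles in degrees, forces in N, time in s.
With the tool pointing down it reaches from about 0.3 to 0.875 m from the base axis. Payload 4.2 kg.
Tool frame: the origin (TCP) lies on the front face of the gripper's body, between the roots of the fingers; the fingertips stand 73 mm ahead of it and the grasp point (between the pads) lies 54 mm ahead of it; x points along the fingers, y is the direction in which the jaws open and shut, and the axes are right-handed (so a half turn about x gives the same grasp; the last joint's range is limited). The gripper opens to 85 mm and grips with 20 to 120 N. Pads are 22 mm wide; open, the fingers measure 114 mm over their backs; the gripper's body (76 mm by 85 mm) begins 54 mm behind the grasp point. The pads swing forward as they close: fully open they stand 13 mm farther back than shut.
Start: joints at [-66.578, 18.312, 89.639, -0, 72.044, -1.146], TCP at [0.239, -0.523, 0.304] pointing down, gripper open.
Joint ranges: [-177.97, 177.97], [-48.28, 115.42], [12.27, 149.76], [-77.06, 257.06], [2.81, 150.46], [-146.56, 146.56]. Speed limits (degrees/s): [147.25, 147.25, 180, 180, 180, 180].

### API

Orientations are given as a 3x3 rotation matrix whose columns are the frame's x, y, z axes.
In Python, from plant import ctrl gives the robot as it stands.
- The arm moves only by the tool carry_out, never from a script. Its argument "deltas" is one flat list of numbers, 6 for each row, row after row: the shift along the tool's x, y, z in cm, then the turn, a rotation vector about the tool's x, y, z in degrees. In form: [dx, dy, dz, ax, ay, az, dx, dy, dz, ax, ay, az, ...]. A call has exactly 5 rows; each row shifts and turns the commanded pose from where the row before left it, along the tool's axes as they then stand; what a row does not reach is not made up. A row lasts 1/12 s, in which the tool goes at most 41.7 mm and 7.16 degrees, less where a joint would pass 70% of its speed; a pose out of reach is approached as far as the arm can. A call is refused whole if a number of a shift passes 4.17 or a number of a turn 7.16, either way. A call with a gripper value outside its range is refused whole. "claw" is the opening, from 0 (shut) to 1 (fully open), set as the call begins (left out, the last holds). The fingers move at their own pace and stop on an object; "force" is the grip in N (left out, the last holds). Time passes only in rows, so rows that do not move let the fingers close, or fill a call up. It gives the time, the measured TCP pose, the force and the opening at its end, in the units of the state.
- ctrl.read_state(): the state, without advancing time (a new reading comes with each control period).
- ctrl.read_camera(name): name is "side" or "top"; returns a dict with "color" (480x640x3 uint8, red, green, blue), "range_z" (480x640 float32, m along the optical axis (not along the pixel's ray), 0 where there is no reading), "fov_y" (degrees; the focal length in pixels is half the picture's height over the tangent of half this angle, whatever the lens; pixels are square), "cx", "cy" (the principal point, pixels), "R" (3x3) and "t" (3): a world point X has camera coordinates R X + t. Camera axes: x right, y down, z forward; pixel columns grow to the right and rows downward; lengths in m; the calibration is good to about 2 mm. A picture is of the moment at which its call begins.
- ctrl.hand_in(): hands the job in, once; it reports no verdict.
The state is a dict: "clock": time; "joint_positions": joint angles; "dq": joint speeds; "joint_efforts": joint torques, N m; "position": TCP position; "tcp_rot": TCP orientation; "ft_force": force on the tool from outside, world axes, zero at the start; "torque": the same for the moment, N m; "grip_width": opening from 0.0 (shut) to 1.0 (fully open).
Only numpy, scipy, OpenCV 4.12 (cv2) and the standard library are available. Lean on these libraries where they do the work, as an engineer would, in place of code of your own. Each camera call takes 0.05 s, during which the arm holds its last target.

## Working session

There is one attempt and no reset: what is moved stays moved. The work goes in short steps, Python scripts to look and compute and a tool call to move; the robot and the scene stay as the last step left them, time stands still between calls to the robot, and variables do not carry over. Pictures are saved under pics/ and viewed, and the job is handed in when it is done.

Besides the shell and the picture viewer there is one more tool, called as a command line: name --argument value ..., lists and objects as JSON in quotes. carry_out: Moves the arm, as the interface text tells. Its arguments: {"type":"object","properties":{"deltas":{"type":"array"},"claw":{"type":"number"},"force":{"type":"number"}},"required":["deltas"]}

```bash
ls; mkdir -p pics
python3 - <<'E'
from plant import ctrl
import cv2, numpy as np
s=ctrl.read_state(); print(s)
for n in ("side","top"):
    c=ctrl.read_camera(n)
    cv2.imwrite(f"pics/{n}0.png",c["color"][:,:,::-1]); np.savez(f"{n}0.npz",**c)
    print(n,c["fov_y"],c["cx"],c["cy"],c["R"],c["t"], (c["range_z"]>0).mean())
E
```

```text
pics
{'clock': 0.0, 'joint_positions': array([-6.65789485e+01,  1.83517254e+01,  8.97053742e+01, -1.98693262e-03,
        7.20430977e+01, -1.14548114e+00]), 'dq': array([ 0.03071094,  0.10213613,  0.05183137,  0.10471354,  0.05544921,
       -0.04336256]), 'joint_efforts': array([-3.04372355e-03, -4.15532541e+01, -2.34167933e+01, -3.00176143e-04,
        8.14357423e-03, -9.09778151e-06]), 'position': array([ 0.23891974, -0.52264334,  0.30308828]), 'tcp_rot': array([[-7.25381619e-04,  4.15758738e-01, -9.09474654e-01],
       [ 1.59157468e-03, -9.09473261e-01, -4.15759371e-01],
       [-9.99998470e-01, -1.74908104e-03, -1.99589482e-06]]), 'ft_force': array([ 0.37647054, -0.00808202, -0.20317353]), 'torque': array([-0.00911292,  0.00962634,  0.04047831]), 'grip_width': 0.9996716078730259}
side 44.10783649755446 312.60912094299545 237.87597563191295 [[-0.9531389  -0.30146596  0.02538727]
 [-0.13776578  0.35779395 -0.9235822 ]
 [ 0.26934518 -0.88379962 -0.38255902]] [0.45569976 0.12730847 0.88807566] 0.9456087239583333
top 56.35447495613368 316.73549905140544 246.7680905357719 [[-0.02528873 -0.99962557 -0.01044979]
 [-0.99388694  0.02626453 -0.107233  ]
 [ 0.10746731  0.00767413 -0.994179  ]] [0.02169558 0.47702084 0.86742198] 0.995966796875
```

View pics/top0.png

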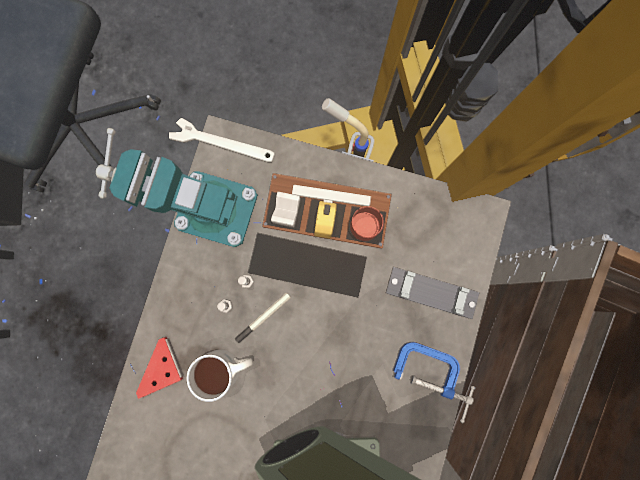

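View pics/side0.png

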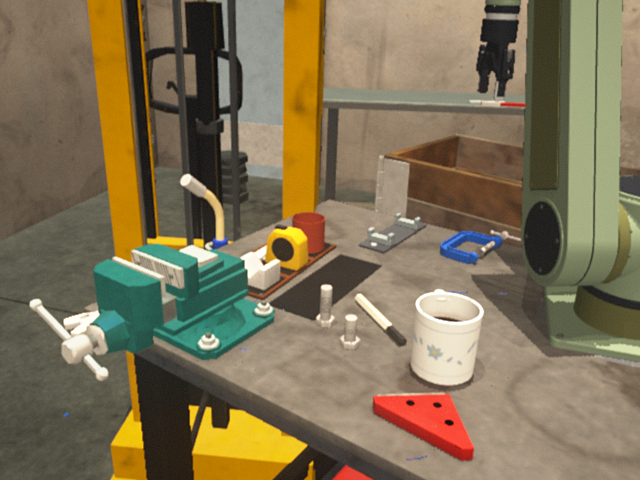

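The top view shows, in pixels: V-block (285,208), tape (327,217), tin (367,224) and bar (330,195) on the board; the mat at (308,265), the rest at (432,292), the bolts at (246,282) and (224,305), and the torch holder at (350,130). The side view agrees with this. Next I'll build a rectified world map.

```bash
cat > h.py <<'E'
import numpy as np, cv2
def cloud(c):
    h,w=c["range_z"].shape; f=h/2/np.tan(np.radians(float(c["fov_y"]))/2)
    u,v=np.meshgrid(np.arange(w),np.arange(h)); z=c["range_z"]
    P=np.stack([(u-c["cx"])/f*z,(v-c["cy"])/f*z,z],-1)
    return (P-c["t"])@c["R"]
def rect(mask):
    pts=np.argwhere(mask)
    return pts
def ortho(c,x0=0.2,x1=0.65,y0=-0.35,y1=0.25,res=0.001):
    # nearest-z ortho maps; rows = x decreasing, cols = y decreasing
    P=cloud(c); ok=(c["range_z"]>0)&(P[...,2]<0.3)
    H=int((x1-x0)/res);W=int((y1-y0)/res)
    Z=np.full((H,W),np.nan);C=np.zeros((H,W,3),np.uint8)
    p=P[ok];col=c["color"][ok];o=np.argsort(p[:,2]);p=p[o];col=col[o]
    r=((x1-p[:,0])/res).astype(int);k=((y1-p[:,1])/res).astype(int)
    m=(r>=0)&(r<H)&(k>=0)&(k<W)
    Z[r[m],k[m]]=p[m,2];C[r[m],k[m]]=col[m]
    return Z,C
E
python3 - <<'E'
from h import *
c=dict(np.load("top0.npz")); P=cloud(c); Z=P[...,2]
print("table z", np.median(Z[330:340,300:330]))
for n,(u,v) in dict(vb=(285,208),tape=(327,217),tin=(367,224),bar=(330,195),mat=(308,265),cr=(432,292),ba=(246,282),bb=(224,305),torch=(335,110),vise=(215,210)).items(): print(n,P[v,u].round(4))
col=c["color"].astype(int)
# zoomed depth map
z=np.clip((Z+0.01)/0.12,0,1)*255
im=cv2.applyColorMap(z.astype(np.uint8),cv2.COLORMAP_JET)[100:340,160:500]
cc=c["color"][100:340,160:500,::-1]
cv2.imwrite("pics/z0.png",cv2.resize(im,None,fx=2.3,fy=2.3,interpolation=0))
cv2.imwrite("pics/c0.png",cv2.resize(cc,None,fx=2.3,fy=2.3,interpolation=2))
E
```

```text
table z 0.0018034186736708676
vb [0.5577 0.0713 0.0255]
tape [ 0.5286 -0.0119  0.0738]
tin [ 0.5224 -0.0936  0.0142]
bar [ 0.5843 -0.0203  0.0145]
mat [0.4431 0.0283 0.0018]
cr [ 0.382  -0.2198  0.0063]
ba [0.4102 0.1472 0.0495]
bb [0.3672 0.191  0.044 ]
torch [ 0.7143 -0.0309  0.1325]
vise [0.5425 0.1948 0.1007]
```

View pics/c0.png

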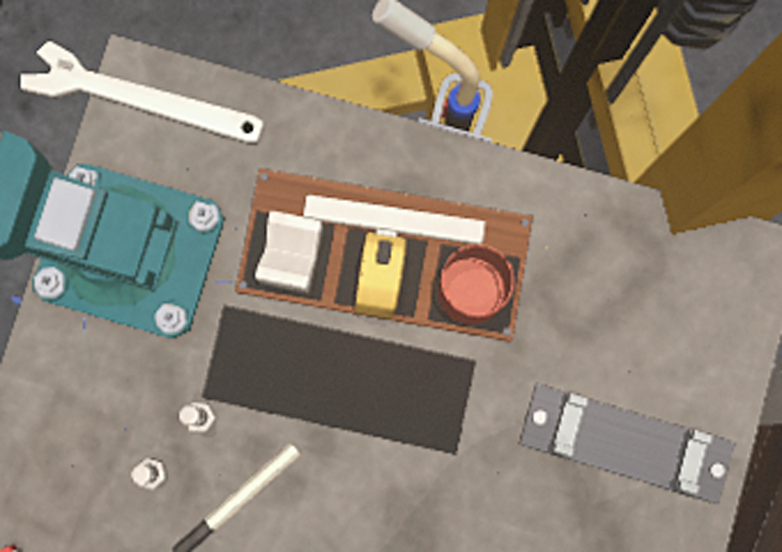

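View pics/z0.png

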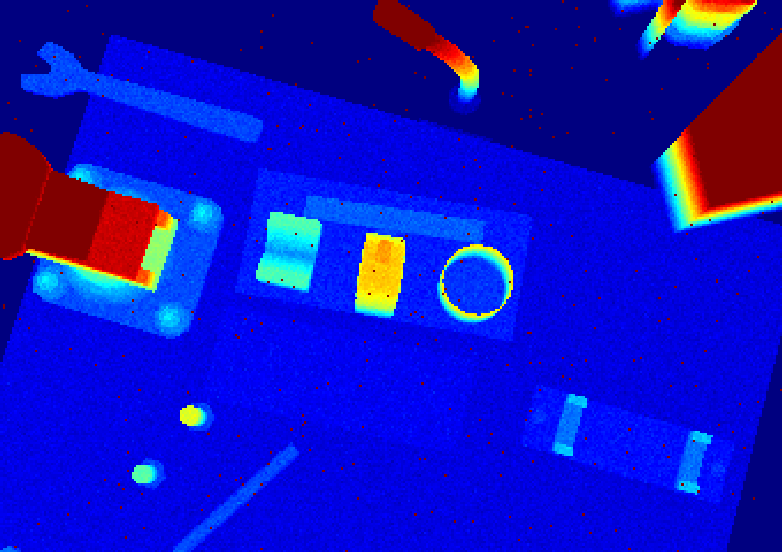

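```bash
cat >> h.py <<'E'
def plane_pts(c,mask,z):
    "intersect pixel rays of mask with plane world z"
    h,w=mask.shape; f=h/2/np.tan(np.radians(float(c["fov_y"]))/2)
    v,u=np.nonzero(mask)
    d=np.stack([(u-c["cx"])/f,(v-c["cy"])/f,np.ones(len(u))],-1)@c["R"]
    o=-c["R"].T@c["t"]
    s=(z-o[2])/d[:,2]
    return o+s[:,None]*d
def big(mask):
    n,l,st,_=cv2.connectedComponentsWithStats(mask.astype(np.uint8),connectivity=8)
    i=1+np.argmax(st[1:,4]); return l==i
def mar(p):
    (cx,cy),(w,h),a=cv2.minAreaRect((p[:,:2]*1000).astype(np.float32))
    if w<h: a+=90; w,h=h,w
    a=(a+90)%180-90   # direction of long side vs +x
    return np.round([cx,cy,w,h,a],1)
def box(c,x,y): # bool mask by pixel box
    m=np.zeros(c["range_z"].shape,bool); m[y[0]:y[1],x[0]:x[1]]=1; return m
E
python3 - <<'E'
from h import *
c=dict(np.load("top0.npz")); P=cloud(c); Z=cv2.medianBlur(P[...,2].astype(np.float32),3)
col=c["color"].astype(int); s=col.sum(-1)
t=box(c,(250,480),(240,340))
# local table z
def rep(n,m,z):
    m=big(m); q=plane_pts(c,m,z); print(n,m.sum(),"zmed",np.median(Z[m]).round(4),mar(q), "mean",(q.mean(0)*1000).round(1)[:2])
b=box(c,(255,400),(170,250))
rep("vbtop",box(c,(265,305),(185,232))&(Z>0.022),0.042)
rep("vbhi",box(c,(265,305),(185,232))&(Z>0.038),0.042)
rep("tape",box(c,(305,345),(195,242))&(Z>0.055),0.070)
rep("tin",box(c,(345,390),(195,250))&(Z>0.055),0.066)
barm=box(c,(285,380),(180,208))&(col.min(-1)>150)&(Z<0.022)
rep("bar",barm,0.014)
rep("mat",box(c,(245,370),(225,300))&(s<170)&(Z<0.012),0.002)
cr=box(c,(380,485),(260,325))
rep("cr lugs?",cr&(Z>0.012),0.02)
for nm,bb in (("L",(395,420)),("R",(445,480))):
    m=box(c,bb,(260,325))&(Z>0.013); q=plane_pts(c,m,0.02); print(nm,m.sum(),mar(q))
hsv=cv2.cvtColor(c["color"],cv2.COLOR_RGB2HSV)
bd=box(c,(255,400),(168,252))&(Z>0.0045)&(Z<0.3)
rep("boardz",bd,0.006)
bc=box(c,(255,400),(168,252))&(col[...,0]-col[...,2]>30)&(Z<0.012)
rep("boardc",bc,0.006)
for n,bb in (("boltA",((236,256),(272,292))),("boltB",((214,234),(296,315)))):
    m=box(c,*bb)&(Z>0.01); print(n,P[m].min(0).round(3),P[m].max(0).round(3))
vi=box(c,(170,260),(150,250))&(Z>0.015); print("vise y min",P[vi][:,1].min(), P[vi&(Z>0.05)].min(0))
tor=box(c,(315,380),(85,160))&(Z>0.02)&(Z<0.4); print("torch",P[tor].min(0),P[tor].max(0))
E
```

```text
vbtop 716 zmed 0.0381 [553.5  70.   62.4  47.  -13.1] mean [553.3  69.5]
vbhi 184 zmed 0.0433 [576.   65.3  45.3  16.6  76.9] mean [576.1  65.3]
tape 574 zmed 0.0705 [528.8  -8.1  61.   35.7 -10.8] mean [528.9  -8. ]
tin 60 zmed 0.0607 [538.6 -98.4  51.3  17.   60.4] mean [ 539.6 -100.5]
bar 821 zmed 0.0158 [582.5 -22.  161.   25.5  79.7] mean [584.3 -22.3]
mat 2 zmed 0.0106 [524.1  14.1   2.1   0.   -1.4] mean [524.1  14.1]
cr lugs? 248 zmed 0.0184 [ 364.6 -271.9   52.8   20.3  -16.2] mean [ 364.4 -271.3]
L 229 [ 399.2 -167.4   52.8   17.6  -18.6]
R 246 [ 364.6 -271.9   52.8   20.3  -16.2]
boardz 6737 zmed 0.0093 [555.4 -12.8 252.4 116.8  78.6] mean [555.1 -12.7]
boardc 2907 zmed 0.0081 [555.  -12.9 251.  116.1  78.3] mean [559.6 -28.3]
boltA [0.403 0.141 0.008] [0.426 0.162 0.065]
boltB [0.355 0.186 0.009] [0.377 0.206 0.048]
vise y min 0.0025020241434392464 [0.38143393 0.00250202 0.01981653]
torch [ 0.38143393 -0.16288777 -0.82176587] [1.15002905 0.00250202 0.91375181]
```

```bash
python3 - <<'E'
from h import *
c=dict(np.load("top0.npz")); P=cloud(c); Z=cv2.medianBlur(P[...,2].astype(np.float32),3)
col=c["color"].astype(int); s=col.sum(-1)
print("cam",-c["R"].T@c["t"])
print("mat col",col[265,308],"table",col[300,300], "cr",col[292,432])
def rep(n,m,z):
    m=big(m); q=plane_pts(c,m,z); print(n,m.sum(),"zmed",np.median(Z[m]).round(4),mar(q), "mean",(q.mean(0)*1000).round(1)[:2])
mm=(box(c,(245,370),(228,302)))&(s<(col[265,308].sum()+col[300,300].sum())//2)
rep("mat",mm,0.002)
# rect-fit bar by bright top only
bar=box(c,(285,380),(182,210))&(col.min(-1)>225)
rep("bar225",bar,0.014)
for v in range(186,206): print(v,[int(col[v,u].min()) for u in (330,331,332,333,334)],end=" ")
print()
# tin rim ellipse: red, edges
hsv=cv2.cvtColor(c["color"],cv2.COLOR_RGB2HSV)
tin=box(c,(345,390),(200,250))&((hsv[...,0]<6)|(hsv[...,0]>174))&(hsv[...,1]>110)
m=big(tin);cn=max(cv2.findContours(m.astype(np.uint8),0,1)[0],key=len)
print("tin px",m.sum(),cv2.minEnclosingCircle(cn),cv2.fitEllipse(cn))
rim=box(c,(345,390),(195,250))&(Z>0.055)&(Z<0.08); q=P[rim]; print("rim",rim.sum(),q.min(0),q.max(0)); print(cv2.minEnclosingCircle((q[:,:2]*1000).astype(np.float32)))
cr=box(c,(380,485),(260,325))&(Z>0.0035)&(Z<0.05); rep("crplate",cr,0.005)
E
python3 - <<'E'
import cv2,numpy as np
c=np.load("top0.npz")
cv2.imwrite("pics/z1.png",cv2.resize(c["color"][165:255,250:400,::-1],None,fx=5,fy=5,interpolation=0))
cv2.imwrite("pics/z2.png",cv2.resize(c["color"][250:330,375:490,::-1],None,fx=6,fy=6,interpolation=0))
E
```

```text
cam [0.38143393 0.00250202 0.91375181]
mat col [76 70 64] table [147 137 124] cr [138 133 134]
mat 4661 zmed 0.0038 [444.6  30.7 230.6  85.4  76.1] mean [443.9  30.3]
bar225 661 zmed 0.0159 [585.2 -21.9 158.3  18.6  79.7] mean [585.5 -20.4]
186 [81, 81, 83, 81, 79] 187 [77, 79, 79, 79, 81] 188 [72, 74, 75, 78, 76] 189 [52, 55, 59, 63, 67] 190 [244, 211, 184, 130, 100] 191 [243, 236, 233, 230, 231] 192 [232, 234, 234, 235, 235] 193 [229, 229, 231, 230, 231] 194 [230, 229, 230, 230, 230] 195 [230, 229, 228, 230, 230] 196 [231, 229, 230, 230, 230] 197 [231, 229, 230, 230, 232] 198 [233, 233, 232, 233, 233] 199 [215, 227, 235, 243, 244] 200 [192, 182, 160, 165, 190] 201 [235, 240, 144, 63, 85] 202 [190, 224, 133, 50, 63] 203 [111, 140, 104, 95, 84] 204 [98, 99, 101, 103, 103] 205 [85, 104, 108, 106, 109] 
tin px 111 ((367.868408203125, 227.78070068359375), 14.918444633483887) ((366.9236145019531, 227.33221435546875), (20.219078063964844, 25.928863525390625), 76.06517028808594)
rim 98 [ 0.38143393 -0.11737502  0.01256245] [0.5492838  0.00250202 0.91375181]
((462.45294189453125, -52.15707778930664), 97.73289489746094)
crplate 2529 zmed 0.0067 [ 382.1 -220.1  181.8   58.    71.6] mean [ 381.6 -220.4]
```

View pics/z1.png

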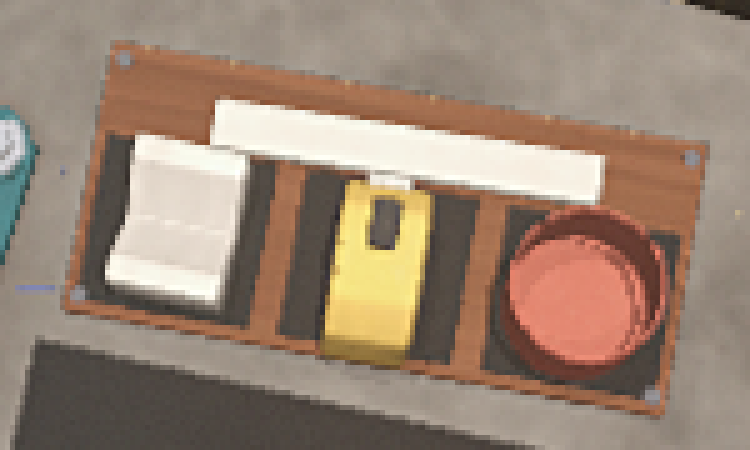

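View pics/z2.png

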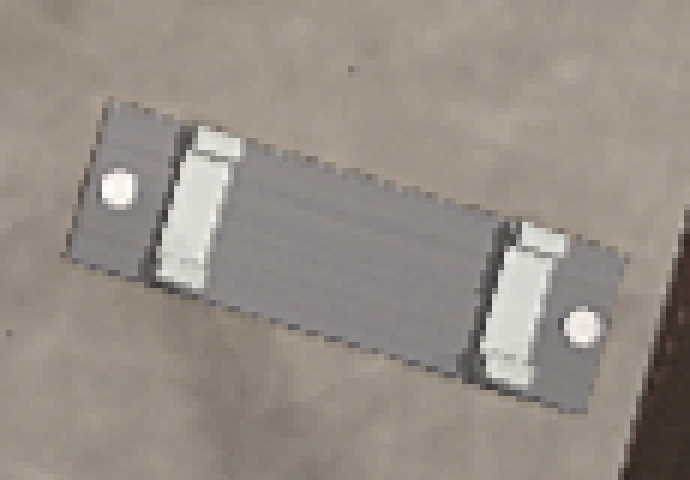

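Run:
```python
from h import *
c=dict(np.load("top0.npz")); P=cloud(c); Z=cv2.medianBlur(P[...,2].astype(np.float32),3)
v=box(c,(165,262),(140,260))&(Z>0.012)&(c["range_z"]>0)
q=P[v]; q=q[q[:,1]>0.1]
for z0,z1 in ((.012,.03),(.03,.06),(.06,.09),(.09,.12),(.12,.3)):
    k=q[(q[:,2]>z0)&(q[:,2]<z1)]
    # in mat frame & board frame
    for n,(o,a) in dict(mat=((.4446,.0307),-13.9),board=((.555,-.013),-11.5)).items():
        a=np.radians(a); d=k[:,:2]-o; x=d@[np.cos(a),np.sin(a)]; y=d@[-np.sin(a),np.cos(a)]
        w=np.abs(x)<0.06 if n=="mat" else np.abs(x)<.07
        print(z0,n,len(k),"min y",np.sort(y[w])[:3].round(3), x[w][np.argsort(y[w])][:3].round(3))
# torch
t=box(c,(310,385),(85,160))&(Z>0.02)&(Z<0.4)&(c["range_z"]>0); k=P[t]; k=k[k[:,0]>.5]; print("torch",k.min(0),k.max(0))
tin=plane_pts(c,box(c,(367,369),(222,223)),0.066); print("tin",tin.mean(0))
s=dict(np.load("side0.npz")); PS=cloud(s)
cv2.imwrite("pics/s1.png",cv2.resize(s["color"][190:330,225:445,::-1],None,fx=3.5,fy=3.5,interpolation=2))
```

```text
0.012 mat 2520 min y [0.136 0.136 0.137] [0.053 0.045 0.047]
0.012 board 2520 min y [0.148 0.148 0.148] [ 0.006  0.004 -0.005]
0.03 mat 408 min y [0.149 0.15  0.152] [0.025 0.021 0.022]
0.03 board 408 min y [0.155 0.16  0.161] [0.003 0.003 0.003]
0.06 mat 163 min y [0.167 0.167 0.167] [0.042 0.049 0.048]
0.06 board 163 min y [0.18  0.181 0.181] [-0.015 -0.011 -0.015]
0.09 mat 1408 min y [0.172 0.172 0.172] [0.059 0.056 0.06 ]
0.09 board 1408 min y [0.186 0.186 0.186] [-0.014 -0.015 -0.012]
0.12 mat 916 min y [0.218 0.218 0.218] [0.059 0.052 0.057]
0.12 board 916 min y [0.231 0.232 0.232] [-0.012 -0.015 -0.018]
torch [ 0.69220206 -0.16288777 -0.82176587] [ 1.15002905 -0.00742112  0.14579891]
tin [ 0.51813423 -0.08921251  0.066     ]
```

View pics/s1.png

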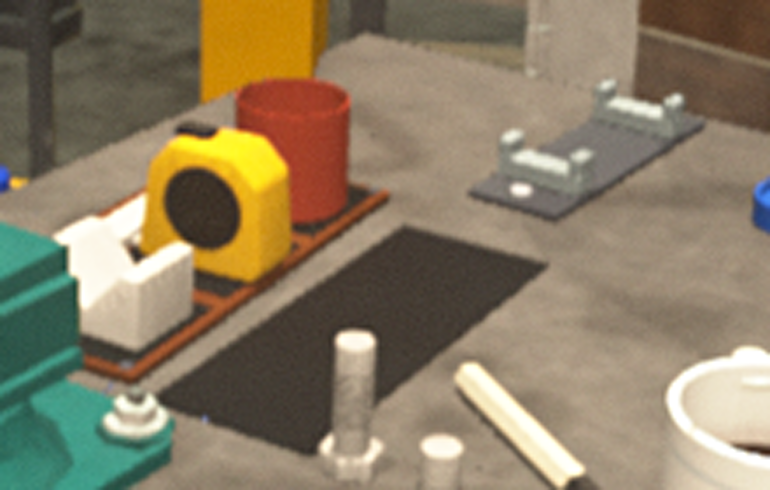

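The side view shows the V-block, tape (hook at the back) and tin all upright. The bolts stand at the near edge of the mat, and the rest is empty. I have enough poses now, so I'll write a small "how far to go" helper and start with the turn.

```bash
cat > go.py <<'E'
import sys,numpy as np
from plant import ctrl
# usage: go.py x y z psi (mm, deg) -> total shift in present tool axes, cm; turn about tool x
s=ctrl.read_state(); p=s["position"]*1000; R=s["tcp_rot"]
psi=np.degrees(np.arctan2(R[1,1],R[0,1]))
print("t %.2f pos %s psi %.1f tilt %.2f grip %.3f F %s"%(s["clock"],p.round(1),psi,np.degrees(np.arccos(-R[2,0])),s["grip_width"],s["ft_force"].round(1)))
if len(sys.argv)>1:
    x,y,z,ps=map(float,sys.argv[1:5])
    d=np.array([x,y,z])-p
    print("shift cm",(R.T@d/10).round(2),"turn ax",round((psi-ps+180)%360-180,1))
E
cat > place.py <<'E'
import numpy as np
def fr(o,yaw,x,y):
    a=np.radians(yaw); return np.round([o[0]+x*np.cos(a)-y*np.sin(a),o[1]+x*np.sin(a)+y*np.cos(a)],1)
M=((444.6,30.7),-13.9)
for n,x,y in (("vb",0,70),("tape",0,-2),("tin",0,-83)): print(n,fr(*M,x,y))
E
python3 place.py
```

```text
vb [461.4  98.7]
tape [444.1  28.8]
tin [424.7 -49.9]
```

carry_out --deltas '[0, 0, 0, 7, 0, 0, 0, 0, 0, 7, 0, 0, 0, 0, 0, 7, 0, 0, 0, 0, 0, 7, 0, 0, 0, 0, 0, 7, 0, 0]' --claw 0.8 --force 50

```text
clock: 0.52
position: [0.239, -0.5227, 0.3034]
tcp_rot: [[-0.0, -0.187, -0.982], [0.001, -0.982, 0.187], [-1.0, -0.001, 0.001]]
ft_force: [0.1, -0.5, -0.2]
grip_width: 0.801
```

```bash
python3 go.py 554 70 200 -102.5
```

```text
t 0.52 pos [ 239.  -522.7  303.4] psi -100.8 tilt 0.06 grip 0.801 F [ 0.1 -0.5 -0.2]
shift cm [ 10.39 -64.11 -19.87] turn ax 1.7
```

carry_out --deltas '[0.3, -2.2, -0.7, 0, 0, 0, 0.3, -3.4, -1.0, 0, 0, 0, 0.3, -3.6, -1.1, 0, 0, 0, 0.3, -3.6, -1.1, 0, 0, 0, 0.3, -3.6, -1.1, 0, 0, 0]'

```text
clock: 0.93
position: [0.3181, -0.3691, 0.2884]
tcp_rot: [[-0.0, -0.182, -0.983], [0.001, -0.983, 0.182], [-1.0, -0.001, 0.0]]
ft_force: [0.4, -1.0, -0.1]
grip_width: 0.799
```

carry_out --deltas '[0.3, -3.6, -1.1, 0, 0, 0, 0.3, -3.6, -1.1, 0, 0, 0, 0.3, -3.6, -1.1, 0, 0, 0, 0.3, -3.6, -1.1, 0, 0, 0, 0.3, -3.6, -1.1, 0, 0, 0]'

```text
clock: 1.35
position: [0.4049, -0.2018, 0.2736]
tcp_rot: [[-0.0, -0.181, -0.983], [0.0, -0.983, 0.181], [-1.0, -0.0, 0.0]]
ft_force: [0.7, 0.1, -0.9]
grip_width: 0.799
```

carry_out --deltas '[0.3, -3.6, -1.1, 0, 0, 0, 0.3, -3.6, -1.1, 0, 0, 0, 0.3, -3.6, -1.1, 0, 0, 0, 0.3, -3.6, -1.1, 0, 0, 0, 0.3, -3.6, -1.1, 0, 0, 0]'

```text
clock: 1.77
position: [0.4916, -0.0347, 0.2586]
tcp_rot: [[-0.0, -0.181, -0.984], [-0.0, -0.984, 0.181], [-1.0, 0.0, 0.0]]
ft_force: [0.4, -0.5, 0.2]
grip_width: 0.802
```

```bash
python3 go.py 554 70 200 -102.5
```

```text
t 1.77 pos [491.6 -34.7 258.6] psi -100.4 tilt 0.03 grip 0.802 F [ 0.4 -0.5  0.2]
shift cm [  5.85 -11.43  -4.25] turn ax 2.1
```

carry_out --deltas '[0.8, -3.2, -1.2, 0, 0, 0, 1.2, -3.2, -1.2, 0, 0, 0, 1.4, -2.8, -1.1, 0, 0, 0, 1.4, -1.7, -0.6, 0, 0, 0, 1.1, -0.5, -0.2, 2.1, 0, 0]'

```text
clock: 2.18
position: [0.5552, 0.0704, 0.1983]
tcp_rot: [[-0.0, -0.215, -0.977], [0.001, -0.977, 0.215], [-1.0, -0.0, 0.001]]
ft_force: [-0.6, -0.3, 0.8]
grip_width: 0.797
```

```bash
python3 go.py 554 70 84 -102.5
```

```text
t 2.18 pos [555.2  70.4 198.3] psi -102.4 tilt 0.04 grip 0.797 F [-0.6 -0.3  0.8]
shift cm [11.43  0.08  0.1 ] turn ax 0.1
```

carry_out --deltas '[2.0, 0.1, 0.1, 0, 0, 0, 2.5, 0, 0, 0, 0, 0, 2.5, 0, 0, 0, 0, 0, 1.0, 0, 0, 0, 0, 0, 0, 0, 0, 0, 0, 0]'

```text
clock: 2.6
position: [0.5514, 0.0668, 0.1173]
tcp_rot: [[-0.006, -0.217, -0.976], [-0.001, -0.976, 0.217], [-1.0, 0.002, 0.006]]
ft_force: [0.0, -0.9, 0.6]
grip_width: 0.8
```

```bash
cat > pic.py <<'E'
import sys
from h import *
from plant import ctrl
nm=sys.argv[1]
for n,(x,y,f) in dict(top=((150,510),(130,340),2),side=((220,480),(150,350),3)).items():
    if len(sys.argv)>2 and n not in sys.argv[2:]: continue
    c=ctrl.read_camera(n); np.savez(f"{n}_{nm}.npz",**c)
    cv2.imwrite(f"pics/{n}_{nm}.png",cv2.resize(c["color"][y[0]:y[1],x[0]:x[1],::-1],None,fx=f,fy=f,interpolation=2))
E
python3 pic.py a; python3 go.py 554 70 84 -102.5
```

```text
t 2.70 pos [553.4  66.9 120.3] psi -102.5 tilt 0.02 grip 0.797 F [-0.1  0.3  1.3]
shift cm [ 3.63 -0.31  0.01] turn ax -0.0
```

View pics/top_a.png

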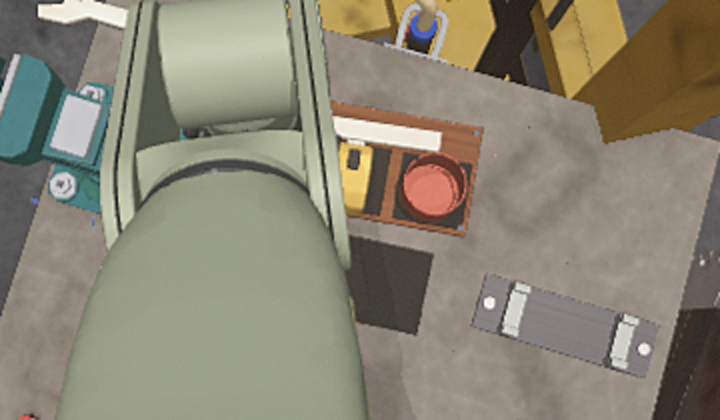

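View pics/side_a.png

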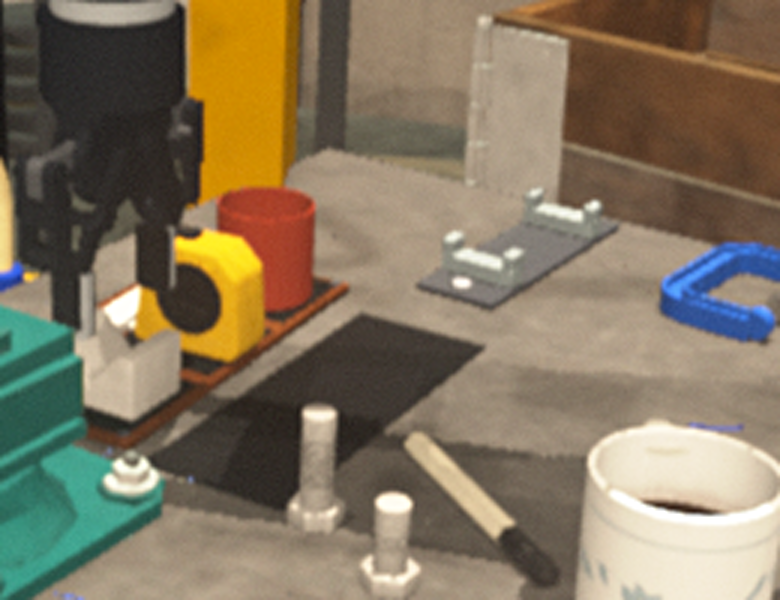

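The side view shows the fingers straddling the V-block, clear of the tape. I'll correct the small lag and go lower, with rows to settle.

carry_out --deltas '[1.0, -0.2, 0, 0, 0, 0, 0.5, 0, 0, 0, 0, 0, 0, 0, 0, 0, 0, 0, 0, 0, 0, 0, 0, 0, 0, 0, 0, 0, 0, 0]'

```text
clock: 3.12
position: [0.5537, 0.0689, 0.1053]
tcp_rot: [[0.001, -0.217, -0.976], [-0.0, -0.976, 0.217], [-1.0, -0.0, -0.001]]
ft_force: [0.8, 0.3, -0.1]
grip_width: 0.799
```

```bash
python3 go.py 554 70 84 -102.5
```

```text
t 3.12 pos [553.7  68.9 105.3] psi -102.5 tilt 0.04 grip 0.799 F [ 0.8  0.3 -0.1]
shift cm [ 2.13 -0.11 -0.01] turn ax -0.0
```

carry_out --deltas '[0.8, -0.1, 0, 0, 0, 0, 0.8, 0, 0, 0, 0, 0, 0.5, 0, 0, 0, 0, 0, 0, 0, 0, 0, 0, 0, 0, 0, 0, 0, 0, 0]'

```text
clock: 3.53
position: [0.5534, 0.0699, 0.0832]
tcp_rot: [[-0.001, -0.217, -0.976], [-0.0, -0.976, 0.217], [-1.0, 0.0, 0.001]]
ft_force: [0.6, 0.3, -0.0]
grip_width: 0.802
```

carry_out --deltas '[0, 0, 0, 0, 0, 0, 0, 0, 0, 0, 0, 0, 0, 0, 0, 0, 0, 0, 0, 0, 0, 0, 0, 0, 0, 0, 0, 0, 0, 0]' --claw 0.4 --force 60

```text
clock: 3.95
position: [0.5539, 0.0697, 0.0845]
tcp_rot: [[0.001, -0.217, -0.976], [-0.0, -0.976, 0.217], [-1.0, 0.0, -0.001]]
ft_force: [-1.0, -1.8, 4.8]
grip_width: 0.504
```

```bash
python3 go.py 554 70 84 -102.5; python3 pic.py b side
```

```text
t 3.95 pos [553.9  69.7  84.5] psi -102.5 tilt 0.05 grip 0.504 F [-1.  -1.8  4.8]
shift cm [ 0.05 -0.03 -0.  ] turn ax -0.0
```

View pics/side_b.png

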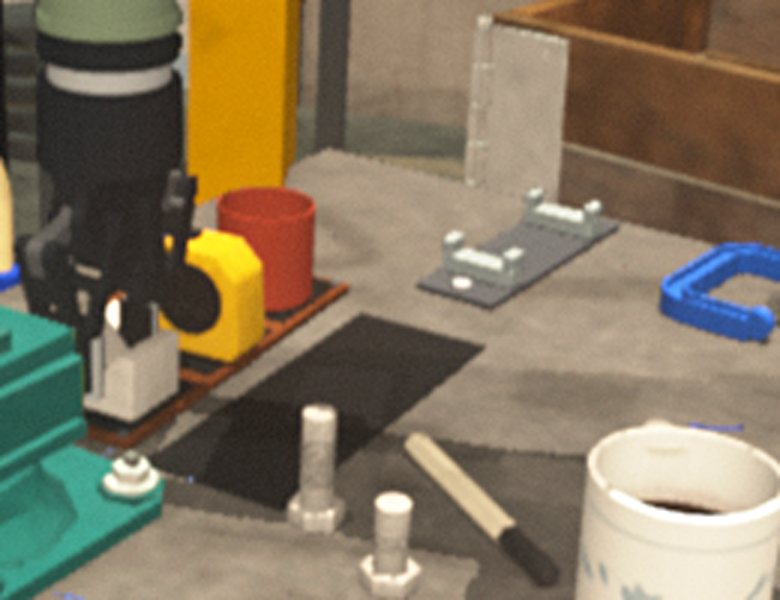

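The V-block is between the pads, opening 0.50. I'll tighten the grip, then lift.

carry_out --deltas '[0, 0, 0, 0, 0, 0, 0, 0, 0, 0, 0, 0, 0, 0, 0, 0, 0, 0, 0, 0, 0, 0, 0, 0, -0.5, 0, 0, 0, 0, 0]' --claw 0.35 --force 60

```text
clock: 4.42
position: [0.5529, 0.0698, 0.088]
tcp_rot: [[-0.002, -0.217, -0.976], [-0.0, -0.976, 0.217], [-1.0, 0.001, 0.002]]
ft_force: [-0.4, -1.0, -5.2]
grip_width: 0.501
```

carry_out --deltas '[-0.8, 0, 0, 0, 0, 0, -1.0, 0, 0, 0, 0, 0, -1.0, 0, 0, 0, 0, 0, -1.0, 0, 0, 0, 0, 0, -1.0, 0, 0, 0, 0, 0]'

```text
clock: 4.83
position: [0.5538, 0.0699, 0.1381]
tcp_rot: [[0.001, -0.217, -0.976], [0.0, -0.976, 0.217], [-1.0, -0.0, -0.001]]
ft_force: [-0.5, -0.4, -4.4]
grip_width: 0.502
```

```bash
python3 go.py 461.4 98.7 120 -103.9;python3 pic.py c side
```

```text
t 4.83 pos [553.8  69.9 138.1] psi -102.5 tilt 0.03 grip 0.502 F [-0.5 -0.4 -4.4]
shift cm [ 1.81 -0.8   9.64] turn ax 1.4
```

View pics/side_c.png

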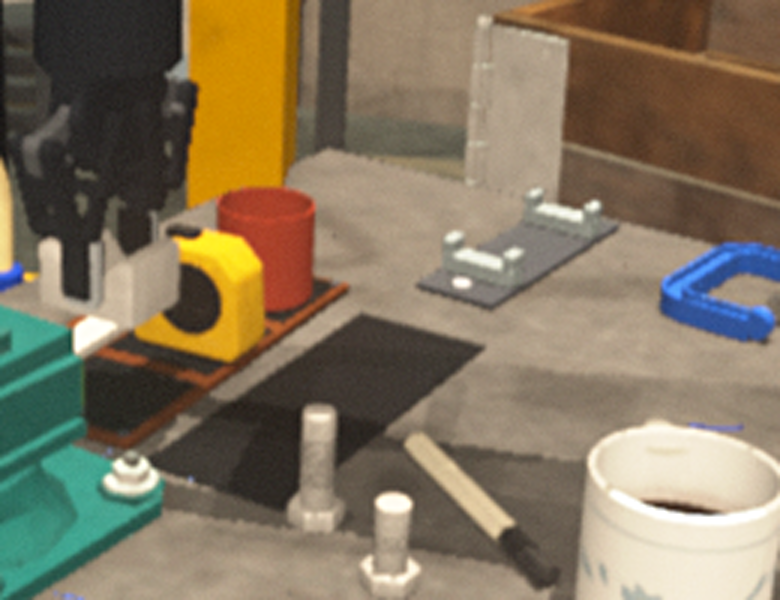

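The V-block is held level and clear of the board. Next, over the mat.

carry_out --deltas '[0, -0.1, 1.5, 0, 0, 0, 0, -0.2, 2.6, 0, 0, 0, 0, -0.2, 2.6, 0, 0, 0, 0, -0.2, 2.0, 0, 0, 0, 0, -0.1, 0.9, 1.4, 0, 0]'

```text
clock: 5.3
position: [0.4584, 0.0988, 0.1369]
tcp_rot: [[-0.004, -0.241, -0.971], [-0.0, -0.971, 0.241], [-1.0, 0.001, 0.003]]
ft_force: [-0.3, 0.2, -4.6]
grip_width: 0.5
```

carry_out --deltas '[1.2, 0, 0, 0, 0, 0, 1.2, 0, 0, 0, 0, 0, 1.2, 0, 0, 0, 0, 0, 0.6, 0, 0, 0, 0, 0, 0, 0, 0, 0, 0, 0]'

```text
clock: 5.72
position: [0.4611, 0.0984, 0.0941]
tcp_rot: [[-0.002, -0.241, -0.971], [-0.001, -0.971, 0.241], [-1.0, 0.001, 0.002]]
ft_force: [0.3, -0.0, -4.7]
grip_width: 0.501
```

```bash
python3 go.py 461.4 98.7 81 -103.9
```

```text
t 5.72 pos [461.1  98.4  94.1] psi -103.9 tilt 0.13 grip 0.501 F [ 0.3 -0.  -4.7]
shift cm [ 1.31 -0.03 -0.02] turn ax -0.0
```

carry_out --deltas '[0.6, 0, 0, 0, 0, 0, 0.4, 0, 0, 0, 0, 0, 0.3, 0, 0, 0, 0, 0, 0, 0, 0, 0, 0, 0, 0, 0, 0, 0, 0, 0]'

```text
clock: 6.13
position: [0.4618, 0.0985, 0.0819]
tcp_rot: [[-0.0, -0.241, -0.971], [-0.0, -0.971, 0.241], [-1.0, 0.0, 0.0]]
ft_force: [0.1, 0.4, -4.4]
grip_width: 0.5
```

```bash
python3 go.py 461.4 98.7 81 -103.9
```

```text
t 6.13 pos [461.8  98.5  81.9] psi -103.9 tilt 0.00 grip 0.500 F [ 0.1  0.4 -4.4]
shift cm [ 0.09 -0.01  0.04] turn ax -0.0
```

carry_out --deltas '[0.1, 0, 0, 0, 0, 0, 0.1, 0, 0, 0, 0, 0, 0, 0, 0, 0, 0, 0, 0, 0, 0, 0, 0, 0, 0, 0, 0, 0, 0, 0]'

```text
clock: 6.55
position: [0.462, 0.0986, 0.0805]
tcp_rot: [[0.001, -0.241, -0.971], [0.0, -0.971, 0.241], [-1.0, -0.0, -0.001]]
ft_force: [-1.6, -0.1, 3.7]
grip_width: 0.502
```

carry_out --deltas '[0, 0, 0, 0, 0, 0, 0, 0, 0, 0, 0, 0, 0, 0, 0, 0, 0, 0, 0, 0, 0, 0, 0, 0, 0, 0, 0, 0, 0, 0]' --claw 0.72

```text
clock: 6.97
position: [0.4618, 0.0986, 0.0798]
tcp_rot: [[0.0, -0.241, -0.971], [-0.0, -0.971, 0.241], [-1.0, 0.0, -0.0]]
ft_force: [0.3, -0.6, -1.0]
grip_width: 0.722
```

carry_out --deltas '[-1.0, 0, 0, 0, 0, 0, -2.0, 0, 0, 0, 0, 0, -2.5, 0, 0, 0, 0, 0, -2.5, 0, 0, 0, 0, 0, -2.0, 0, 0, 0, 0, 0]'

```text
clock: 7.38
position: [0.462, 0.0986, 0.1815]
tcp_rot: [[0.001, -0.241, -0.971], [0.0, -0.971, 0.241], [-1.0, -0.0, -0.001]]
ft_force: [-0.3, 0.6, 0.1]
grip_width: 0.722
```

```bash
python3 pic.py d; python3 go.py 536.3 -9.6 180 -101.5
```

```text
t 7.48 pos [463.5  98.9 182.9] psi -103.9 tilt 0.43 grip 0.716 F [ 0.6 -0.1  0.7]
shift cm [ 0.33  8.78 -9.67] turn ax -2.4
```

View pics/side_d.png

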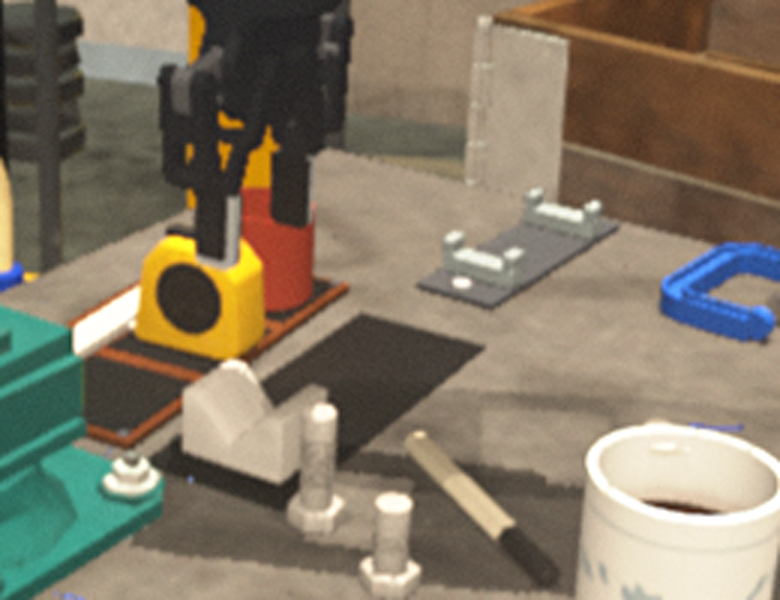

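The V-block stands upright on the mat, and the bolts haven't moved. Next, the tape.

carry_out --deltas '[0, 1.3, -1.5, -2.4, 0, 0, 0, 2.3, -2.5, 0, 0, 0, 0, 2.4, -2.5, 0, 0, 0, 0, 1.8, -1.8, 0, 0, 0, 0, 0.6, -0.8, 0, 0, 0]'

```text
clock: 7.9
position: [0.5347, -0.0049, 0.1787]
tcp_rot: [[-0.0, -0.202, -0.979], [-0.001, -0.979, 0.202], [-1.0, 0.001, 0.0]]
ft_force: [-0.4, 0.4, -0.2]
grip_width: 0.721
```

carry_out --deltas '[0.6, 0, 0, 0, 0, 0, 1.2, 0, 0, 0, 0, 0, 1.0, 0, 0, 0, 0, 0, 0, 0, 0, 0, 0, 0, 0, 0, 0, 0, 0, 0]'

```text
clock: 8.32
position: [0.5323, -0.0015, 0.1508]
tcp_rot: [[-0.003, -0.199, -0.98], [0.0, -0.98, 0.199], [-1.0, 0.0, 0.003]]
ft_force: [0.1, 0.0, -0.3]
grip_width: 0.721
```

```bash
python3 pic.py e; python3 go.py 536.3 -9.6 95 -101.5
```

```text
t 8.42 pos [533.3  -1.8 152. ] psi -101.5 tilt 0.01 grip 0.719 F [0.3 0.  0.3]
shift cm [ 5.7   0.7  -0.45] turn ax 0.0
```

View pics/side_e.png

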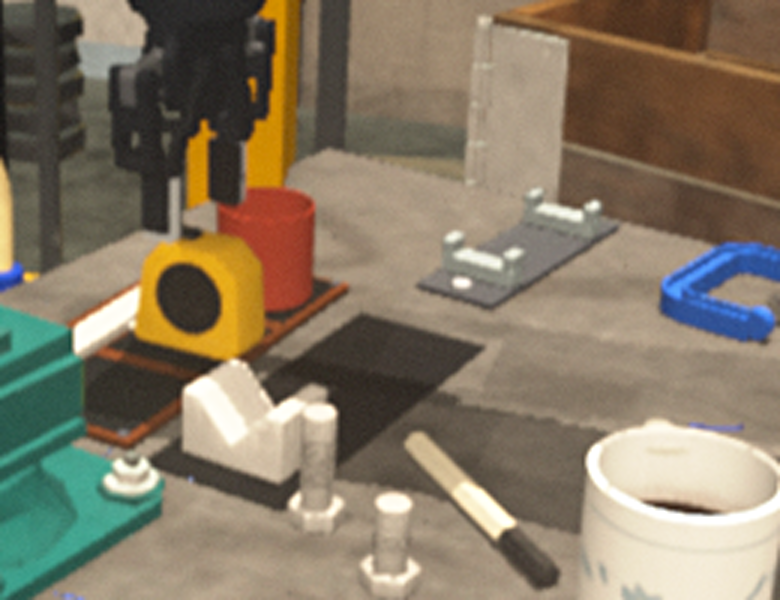

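carry_out --deltas '[0, 0.4, -0.2, 0, 0, 0, 0.5, 0.3, -0.2, 0, 0, 0, 1.0, 0, 0, 0, 0, 0, 0.5, 0, 0, 0, 0, 0, 0, 0, 0, 0, 0, 0]'

```text
clock: 8.83
position: [0.5349, -0.0102, 0.1303]
tcp_rot: [[-0.003, -0.2, -0.98], [0.0, -0.98, 0.2], [-1.0, 0.001, 0.003]]
ft_force: [-0.8, -0.0, -0.4]
grip_width: 0.716
```

```bash
python3 pic.py f side; python3 go.py 536.3 -9.6 95 -101.5
```

```text
t 8.88 pos [535.3 -10.2 130.8] psi -101.5 tilt 0.14 grip 0.725 F [ 0.1 -0.9 -1. ]
shift cm [ 3.58 -0.08 -0.09] turn ax -0.0
```

View pics/side_f.png

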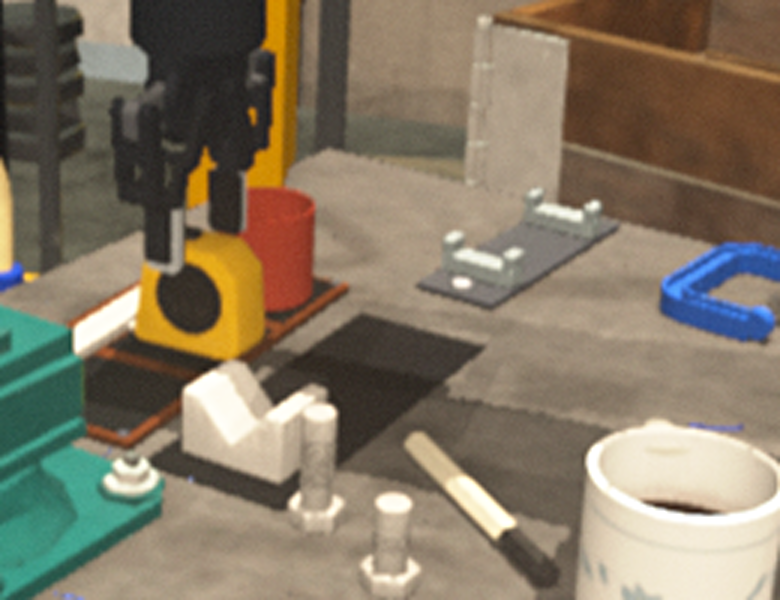

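The fingers straddle the tape but look a bit towards its back. I'll check its real x extent from the first side cloud.

Run:
```python
from h import *
a=np.radians(-11.5); o=np.array([.555,-.013])
for n,bx in (("side",((255,312),(220,285))),("top",((305,345),(195,242)))):
    c=dict(np.load(n+"0.npz")); P=cloud(c)
    hsv=cv2.cvtColor(c["color"],cv2.COLOR_RGB2HSV)
    m=box(c,*bx)&(hsv[...,0]>17)&(hsv[...,0]<35)&(hsv[...,1]>120)&(c["range_z"]>0)
    m=cv2.erode(big(m).astype(np.uint8),np.ones((2,2)))>0
    q=P[m]; d=q[:,:2]-o; x=d@[np.cos(a),np.sin(a)]*1000; y=d@[-np.sin(a),np.cos(a)]*1000; z=q[:,2]*1000
    for z0 in range(5,80,10):
        k=(z>z0)&(z<z0+10)
        if k.sum()>5: print(n,z0,k.sum(),"x",np.percentile(x[k],[2,98]).round(1),"y",np.percentile(y[k],[2,98]).round(1))
```

```text
side 5 98 x [-59.1   4.2] y [-10.1  17.6]
side 15 146 x [-60.9   4.6] y [-14.8  18.1]
side 25 112 x [-60.4   1.9] y [-12.5  17.9]
side 35 91 x [-59.5   0.7] y [-13.3  17.6]
side 45 112 x [-59.4   1. ] y [-13.6  17. ]
side 55 178 x [-57.2  -3.5] y [-14.6  17.2]
side 65 178 x [-48.8 -10.9] y [-13.5  16.7]
top 15 7 x [-57.6 -56.7] y [-14.    3.6]
top 25 13 x [-57.7 -56. ] y [-14.5  13.5]
top 35 16 x [-56.9 -55. ] y [-15.1  11.4]
top 45 23 x [-56.6 -48.3] y [-17.4  13.9]
top 55 90 x [-55.    2.5] y [-18.   12.9]
top 65 82 x [-48.6   0.4] y [-15.5  14. ]
```

The tape's body spans about −59 to +7 mm in board x, so its centre is near −26. I'll shift the grasp point there.

carry_out --deltas '[0, -0.1, 0.4, 0, 0, 0, 0.5, 0, 0.3, 0, 0, 0, 1.0, 0, 0, 0, 0, 0, 1.0, 0, 0, 0, 0, 0, 0.8, 0, 0, 0, 0, 0]'

```text
clock: 9.3
position: [0.5288, -0.0076, 0.0976]
tcp_rot: [[-0.001, -0.2, -0.98], [-0.0, -0.98, 0.2], [-1.0, 0.0, 0.001]]
ft_force: [-0.2, 1.0, -0.3]
grip_width: 0.719
```

carry_out --deltas '[0, 0, 0, 0, 0, 0, 0, 0, 0, 0, 0, 0, 0, 0, 0, 0, 0, 0, 0, 0, 0, 0, 0, 0, 0, 0, 0, 0, 0, 0]'

```text
clock: 9.72
position: [0.5296, -0.0077, 0.0993]
tcp_rot: [[0.001, -0.2, -0.98], [-0.0, -0.98, 0.2], [-1.0, -0.0, -0.001]]
ft_force: [0.6, -0.2, 0.2]
grip_width: 0.719
```

```bash
python3 pic.py g; python3 go.py 529.5 -7.8 95 -101.5
```

```text
t 9.82 pos [529.5  -7.8  99.2] psi -101.5 tilt 0.05 grip 0.718 F [ 0.3 -0.2  0. ]
shift cm [ 0.42  0.   -0.  ] turn ax -0.0
```

View pics/side_g.png

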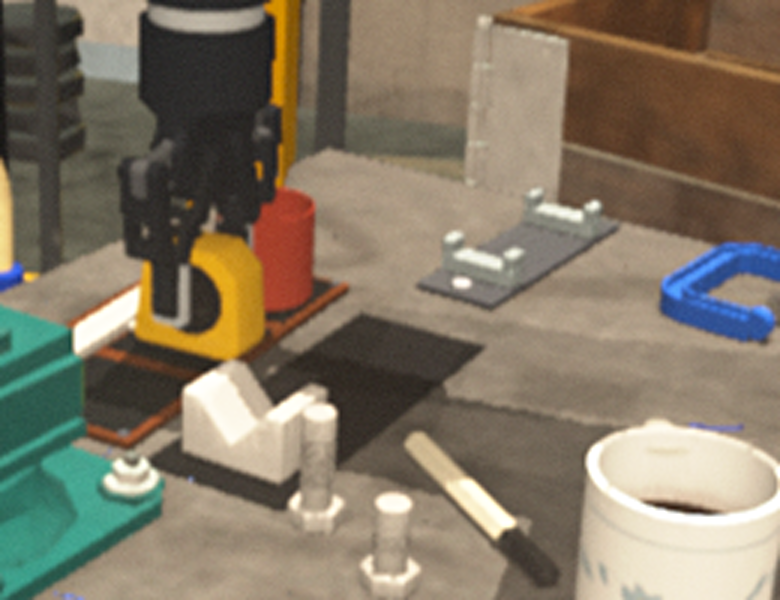

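carry_out --deltas '[0.4, 0, 0, 0, 0, 0, 0, 0, 0, 0, 0, 0, 0, 0, 0, 0, 0, 0, 0, 0, 0, 0, 0, 0, 0, 0, 0, 0, 0, 0]' --claw 0.2 --force 50

```text
clock: 10.23
position: [0.5291, -0.0077, 0.0947]
tcp_rot: [[-0.0, -0.2, -0.98], [-0.0, -0.98, 0.2], [-1.0, 0.0, 0.0]]
ft_force: [-0.9, 0.1, -1.6]
grip_width: 0.396
```

carry_out --deltas '[0, 0, 0, 0, 0, 0, 0, 0, 0, 0, 0, 0, 0, 0, 0, 0, 0, 0, 0, 0, 0, 0, 0, 0, 0, 0, 0, 0, 0, 0]'

```text
clock: 10.65
position: [0.5292, -0.0077, 0.0948]
tcp_rot: [[-0.0, -0.2, -0.98], [-0.0, -0.98, 0.2], [-1.0, 0.0, 0.0]]
ft_force: [0.7, -0.5, -2.1]
grip_width: 0.396
```

carry_out --deltas '[-0.5, 0, 0, 0, 0, 0, -0.8, 0, 0, 0, 0, 0, -0.8, 0, 0, 0, 0, 0, -0.9, 0, 0, 0, 0, 0, -1.0, 0, 0, 0, 0, 0]'

```text
clock: 11.07
position: [0.5293, -0.0077, 0.1361]
tcp_rot: [[0.001, -0.2, -0.98], [-0.0, -0.98, 0.2], [-1.0, -0.0, -0.001]]
ft_force: [-1.2, 1.0, -2.5]
grip_width: 0.39
```

```bash
python3 pic.py h; python3 go.py 444.1 28.8 130 -103.9
```

```text
t 11.17 pos [530.5  -7.8 137.3] psi -101.5 tilt 0.28 grip 0.391 F [ 0.1 -0.2 -2.8]
shift cm [ 0.68 -1.85  9.2 ] turn ax 2.4
```

View pics/side_h.png

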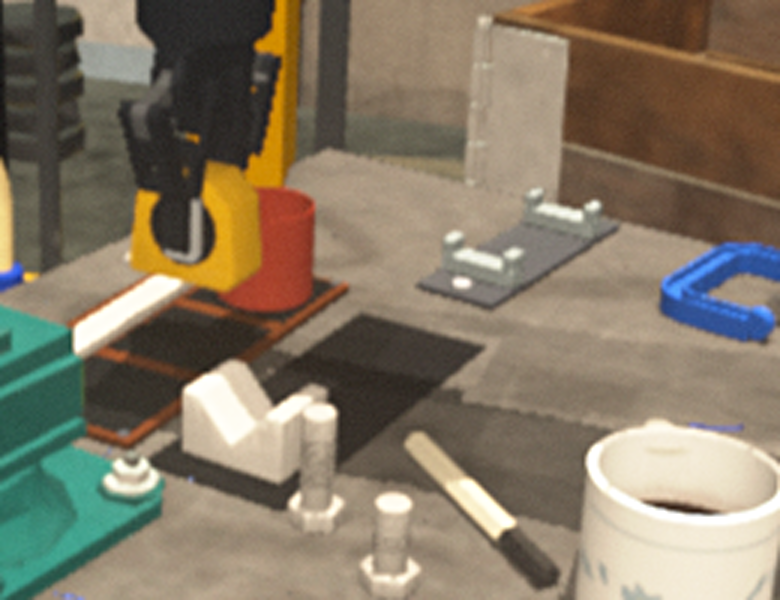

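The tape is held upright. Its bottom at ~48 mm clears the V-block's top at 38. Moving it over the mat.

carry_out --deltas '[0, -0.3, 1.4, 0, 0, 0, 0, -0.5, 2.5, 0, 0, 0, 0, -0.5, 2.5, 0, 0, 0, 0, -0.4, 1.9, 0, 0, 0, 0, -0.2, 0.9, 2.4, 0, 0]'

```text
clock: 11.58
position: [0.4397, 0.0299, 0.1347]
tcp_rot: [[-0.004, -0.241, -0.971], [0.0, -0.971, 0.241], [-1.0, 0.001, 0.003]]
ft_force: [-0.1, 0.2, -2.8]
grip_width: 0.395
```

carry_out --deltas '[0, 0, 0, 0, 0, 0, 0.6, 0, 0, 0, 0, 0, 0.8, 0, 0, 0, 0, 0, 0, 0, 0, 0, 0, 0, 0, 0, 0, 0, 0, 0]'

```text
clock: 12.0
position: [0.4433, 0.029, 0.1201]
tcp_rot: [[-0.001, -0.241, -0.971], [-0.0, -0.971, 0.241], [-1.0, 0.0, 0.001]]
ft_force: [0.5, 0.3, -3.0]
grip_width: 0.394
```

```bash
python3 go.py 444.1 28.8 91 -103.9
```

```text
t 12.00 pos [443.3  29.  120.1] psi -103.9 tilt 0.07 grip 0.394 F [ 0.5  0.3 -3. ]
shift cm [ 2.91  0.   -0.09] turn ax -0.0
```

carry_out --deltas '[0.6, 0, 0, 0, 0, 0, 0.9, 0, 0, 0, 0, 0, 0.7, 0, 0, 0, 0, 0, 0.5, 0, 0, 0, 0, 0, 0.1, 0, 0, 0, 0, 0]'

```text
clock: 12.42
position: [0.4423, 0.0292, 0.0916]
tcp_rot: [[-0.003, -0.241, -0.971], [-0.0, -0.971, 0.241], [-1.0, 0.001, 0.002]]
ft_force: [-0.1, 0.2, -3.5]
grip_width: 0.389
```

carry_out --deltas '[0.1, 0, 0, 0, 0, 0, 0, 0, 0, 0, 0, 0, 0, 0, 0, 0, 0, 0, 0, 0, 0, 0, 0, 0, 0, 0, 0, 0, 0, 0]'

```text
clock: 12.83
position: [0.4431, 0.0293, 0.0922]
tcp_rot: [[0.001, -0.241, -0.971], [-0.0, -0.971, 0.241], [-1.0, -0.0, -0.001]]
ft_force: [-0.1, -0.1, -2.7]
grip_width: 0.391
```

```bash
python3 go.py 444.1 28.8 91 -103.9
```

```text
t 12.83 pos [443.1  29.3  92.2] psi -103.9 tilt 0.04 grip 0.391 F [-0.1 -0.1 -2.7]
shift cm [ 0.12  0.03 -0.11] turn ax -0.0
```

carry_out --deltas '[0.1, 0, 0, 0, 0, 0, 0.1, 0, 0, 0, 0, 0, 0, 0, 0, 0, 0, 0, 0, 0, 0, 0, 0, 0, 0, 0, 0, 0, 0, 0]'

```text
clock: 13.25
position: [0.4432, 0.0293, 0.0906]
tcp_rot: [[0.001, -0.241, -0.971], [-0.0, -0.971, 0.241], [-1.0, -0.0, -0.001]]
ft_force: [-1.4, -0.2, 5.8]
grip_width: 0.394
```

carry_out --deltas '[0, 0, 0, 0, 0, 0, 0, 0, 0, 0, 0, 0, 0, 0, 0, 0, 0, 0, 0, 0, 0, 0, 0, 0, 0, 0, 0, 0, 0, 0]' --claw 0.6

```text
clock: 13.67
position: [0.443, 0.0293, 0.0899]
tcp_rot: [[0.0, -0.241, -0.971], [-0.0, -0.971, 0.241], [-1.0, 0.0, -0.0]]
ft_force: [-0.4, 0.5, -0.0]
grip_width: 0.6
```

carry_out --deltas '[-1.0, 0, 0, 0, 0, 0, -2.0, 0, 0, 0, 0, 0, -2.5, 0, 0, 0, 0, 0, -2.5, 0, 0, 0, 0, 0, -1.5, 0, 0, 0, 0, 0]'

```text
clock: 14.08
position: [0.4437, 0.0293, 0.1871]
tcp_rot: [[0.003, -0.241, -0.971], [0.0, -0.971, 0.241], [-1.0, -0.001, -0.003]]
ft_force: [0.6, -0.3, 0.0]
grip_width: 0.599
```

```bash
python3 pic.py i; python3 go.py 518.5 -88.8 180 -101.5
```

```text
t 14.18 pos [444.4  29.3 187.3] psi -103.9 tilt 0.35 grip 0.601 F [-0.1 -0.3 -0.2]
shift cm [  0.77   9.68 -10.03] turn ax -2.4
```

View pics/side_i.png

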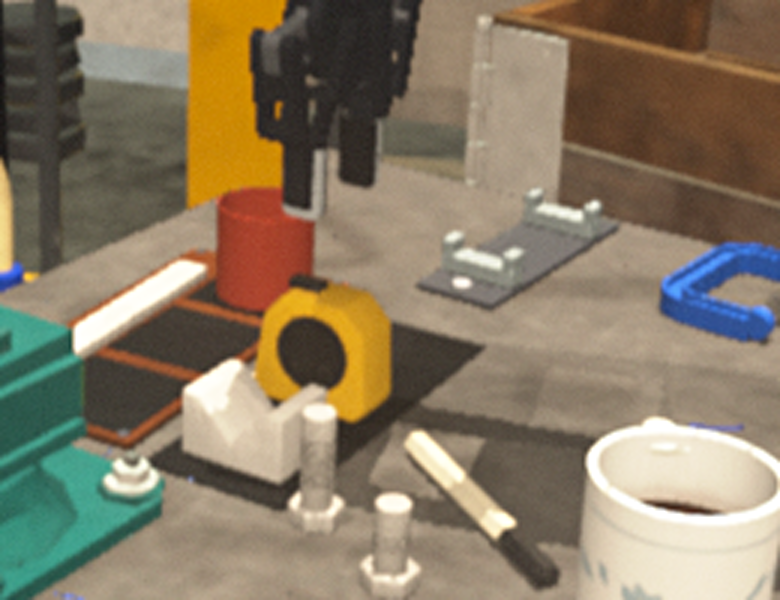

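The tape stands upright on the mat. Next, the tin with the claw fully open.

carry_out --deltas '[0, 1.4, -1.4, 0, 0, 0, 0, 2.5, -2.6, 0, 0, 0, 0, 2.7, -2.8, 0, 0, 0, 0, 2.1, -2.2, 0, 0, 0, 0, 1.0, -1.0, -2.4, 0, 0]' --claw 1.0

```text
clock: 14.6
position: [0.5183, -0.0918, 0.1837]
tcp_rot: [[0.0, -0.201, -0.98], [-0.001, -0.98, 0.201], [-1.0, 0.001, -0.001]]
ft_force: [0.8, 0.1, -0.2]
grip_width: 1.004
```

carry_out --deltas '[0, 0, 0, 0, 0, 0, 0.6, 0, 0, 0, 0, 0, 0.8, 0, 0, 0, 0, 0, 0, 0, 0, 0, 0, 0, 0, 0, 0, 0, 0, 0]'

```text
clock: 15.02
position: [0.5155, -0.0879, 0.1699]
tcp_rot: [[-0.003, -0.199, -0.98], [0.001, -0.98, 0.199], [-1.0, -0.0, 0.003]]
ft_force: [0.5, 0.2, -0.5]
grip_width: 1.0
```

```bash
python3 pic.py j; python3 go.py 518.5 -88.8 92 -101.5
```

```text
t 15.12 pos [516.3 -88.2 170.8] psi -101.5 tilt 0.02 grip 1.000 F [ 0.2 -0.1 -0.2]
shift cm [ 7.88  0.01 -0.23] turn ax 0.0
```

View pics/side_j.png

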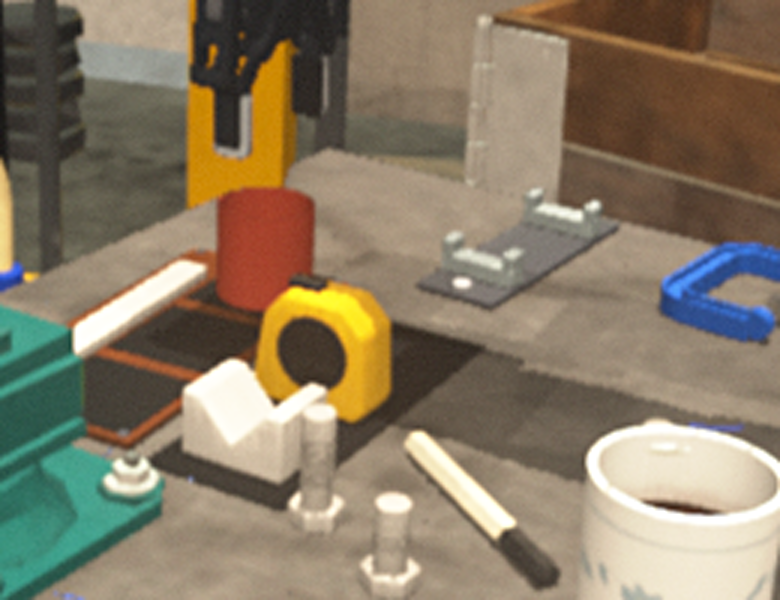

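Run:
```python
from h import *
from scipy.optimize import least_squares
for n,bx in (("side",((285,335),(205,262))),("top",((345,392),(200,252)))):
    c=dict(np.load(n+"0.npz")); P=cloud(c); hsv=cv2.cvtColor(c["color"],cv2.COLOR_RGB2HSV)
    m=box(c,*bx)&((hsv[...,0]<8)|(hsv[...,0]>172))&(hsv[...,1]>120)&(c["range_z"]>0)
    m=big(m); q=P[m]*1000
    k=(q[:,2]>15)&(q[:,2]<58) if n=="side" else (q[:,2]>56)&(q[:,2]<72)
    q=q[k]; d=np.hypot(q[:,0]-518,q[:,1]+89); q=q[abs(d-30)<8]
    r=least_squares(lambda p:np.hypot(q[:,0]-p[0],q[:,1]-p[1])-30,[518,-89],loss="soft_l1"); print(n,len(q),r.x.round(1),np.abs(r.fun).mean().round(2))
```

```text
side 518 [517.2 -89.8] 1.31
top 118 [519.2 -87.9] 0.82
```

Both cameras put the tin at (518, −89) mm. Going down.

carry_out --deltas '[0.8, 0, -0.2, 0, 0, 0, 1.8, 0, 0, 0, 0, 0, 2.0, 0, 0, 0, 0, 0, 1.8, 0, 0, 0, 0, 0, 0.8, 0, 0, 0, 0, 0]'

```text
clock: 15.53
position: [0.5175, -0.0889, 0.0967]
tcp_rot: [[-0.003, -0.2, -0.98], [0.001, -0.98, 0.2], [-1.0, 0.0, 0.003]]
ft_force: [-0.2, 0.4, -0.3]
grip_width: 0.997
```

carry_out --deltas '[0.6, 0, 0, 0, 0, 0, 0, 0, 0, 0, 0, 0, 0, 0, 0, 0, 0, 0, 0, 0, 0, 0, 0, 0, 0, 0, 0, 0, 0, 0]'

```text
clock: 15.95
position: [0.5192, -0.0894, 0.0938]
tcp_rot: [[0.002, -0.2, -0.98], [-0.0, -0.98, 0.2], [-1.0, 0.0, -0.002]]
ft_force: [0.4, -0.1, 0.4]
grip_width: 0.999
```

```bash
python3 go.py 518.2 -89 92 -101.5
```

```text
t 15.95 pos [519.2 -89.4  93.8] psi -101.5 tilt 0.12 grip 0.999 F [ 0.4 -0.1  0.4]
shift cm [ 0.18 -0.02  0.11] turn ax -0.0
```

carry_out --deltas '[0, 0, 0, 0, 0, 0, 0, 0, 0, 0, 0, 0, 0, 0, 0, 0, 0, 0, 0, 0, 0, 0, 0, 0, 0, 0, 0, 0, 0, 0]' --claw 0.6 --force 25

```text
clock: 16.37
position: [0.5189, -0.0894, 0.0936]
tcp_rot: [[0.001, -0.2, -0.98], [-0.0, -0.98, 0.2], [-1.0, 0.0, -0.001]]
ft_force: [-0.3, 0.6, 4.9]
grip_width: 0.693
```

carry_out --deltas '[0, 0, 0, 0, 0, 0, 0, 0, 0, 0, 0, 0, 0, 0, 0, 0, 0, 0, 0, 0, 0, 0, 0, 0, -0.4, 0, 0, 0, 0, 0]'

```text
clock: 16.78
position: [0.5182, -0.0893, 0.0966]
tcp_rot: [[-0.001, -0.2, -0.98], [0.0, -0.98, 0.2], [-1.0, 0.0, 0.001]]
ft_force: [0.4, -0.0, 0.0]
grip_width: 0.698
```

```bash
python3 go.py 518.2 -89 92 -101.5; python3 pic.py k side
```

```text
t 16.78 pos [518.2 -89.3  96.6] psi -101.5 tilt 0.06 grip 0.698 F [ 0.4 -0.   0. ]
shift cm [ 0.46 -0.03  0.01] turn ax -0.0
```

View pics/side_k.png

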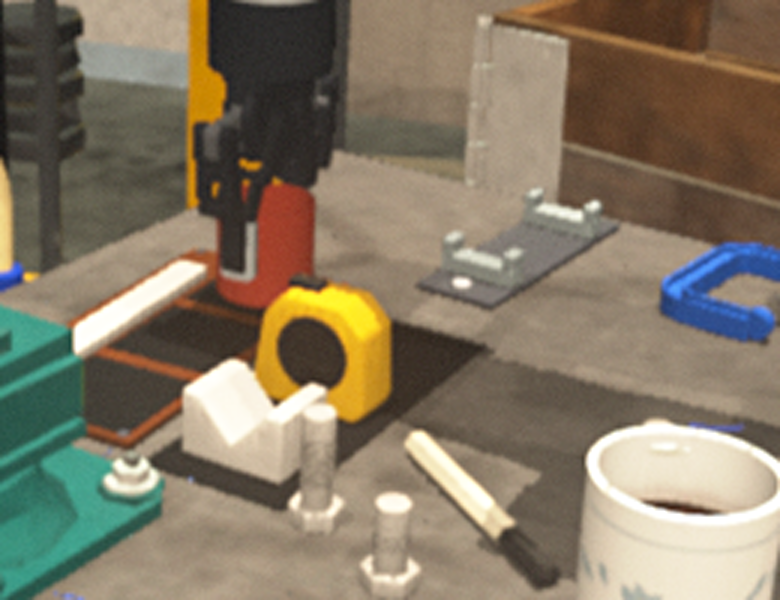

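The tin is held, opening 0.70. I'll lift it, then carry it to the mat.

carry_out --deltas '[-0.6, 0, 0, 0, 0, 0, -0.9, 0, 0, 0, 0, 0, -1.0, 0, 0, 0, 0, 0, -0.9, 0, 0, 0, 0, 0, -0.3, 0, 0, 0, 0, 0]'

```text
clock: 17.25
position: [0.5195, -0.0895, 0.136]
tcp_rot: [[0.003, -0.2, -0.98], [-0.001, -0.98, 0.2], [-1.0, 0.0, -0.003]]
ft_force: [-0.2, -0.1, -1.1]
grip_width: 0.693
```

```bash
python3 go.py 424.7 -49.9 130 -103.9
```

```text
t 17.25 pos [519.5 -89.5 136. ] psi -101.5 tilt 0.20 grip 0.693 F [-0.2 -0.1 -1.1]
shift cm [ 0.56 -1.99 10.08] turn ax 2.4
```

carry_out --deltas '[0, -0.3, 1.5, 0, 0, 0, 0, -0.5, 2.6, 0, 0, 0, 0, -0.5, 2.8, 0, 0, 0, 0, -0.5, 2.2, 0, 0, 0, 0, -0.2, 1.0, 2.4, 0, 0]'

```text
clock: 17.67
position: [0.4202, -0.0486, 0.1339]
tcp_rot: [[-0.004, -0.241, -0.97], [0.001, -0.97, 0.241], [-1.0, 0.0, 0.004]]
ft_force: [-0.5, 0.5, -0.5]
grip_width: 0.692
```

carry_out --deltas '[0, 0, 0, 0, 0, 0, 0.8, 0, 0, 0, 0, 0, 1.0, 0, 0, 0, 0, 0, 0.7, 0, 0, 0, 0, 0, 0, 0, 0, 0, 0, 0]'

```text
clock: 18.08
position: [0.4239, -0.0498, 0.1075]
tcp_rot: [[-0.002, -0.241, -0.971], [0.0, -0.971, 0.241], [-1.0, 0.0, 0.002]]
ft_force: [0.8, 0.2, -1.3]
grip_width: 0.693
```

carry_out --deltas '[0, 0, 0, 0, 0, 0, 0, 0, 0, 0, 0, 0, 0, 0, 0, 0, 0, 0, 0, 0, 0, 0, 0, 0, 0, 0, 0, 0, 0, 0]'

```text
clock: 18.5
position: [0.4239, -0.0496, 0.1092]
tcp_rot: [[0.001, -0.241, -0.971], [-0.0, -0.971, 0.241], [-1.0, -0.0, -0.001]]
ft_force: [0.6, 0.7, -0.8]
grip_width: 0.694
```

```bash
python3 go.py 424.7 -49.9 90 -103.9;  python3 pic.py l side
```

```text
t 18.50 pos [423.9 -49.6 109.2] psi -103.9 tilt 0.04 grip 0.694 F [ 0.6  0.7 -0.8]
shift cm [ 1.92  0.01 -0.09] turn ax -0.0
```

View pics/side_l.png

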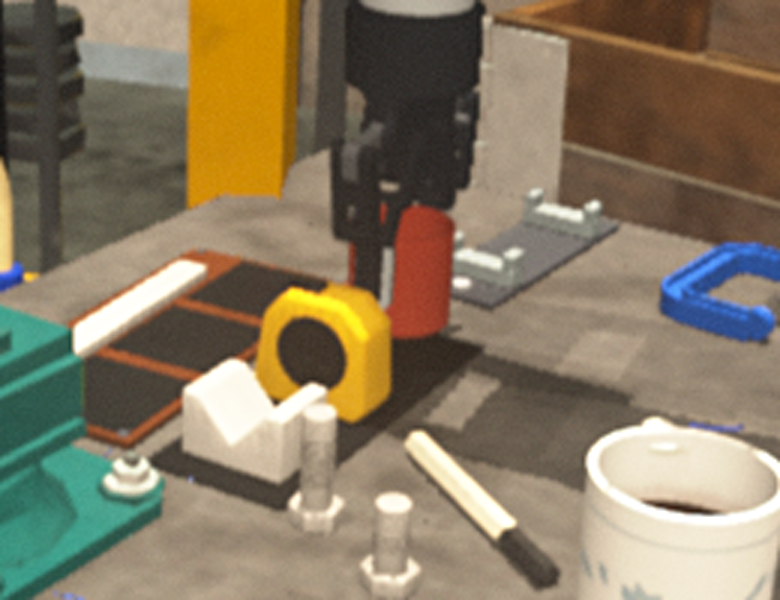

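carry_out --deltas '[0.6, 0, 0, 0, 0, 0, 0.7, 0, 0, 0, 0, 0, 0.4, 0, 0, 0, 0, 0, 0.2, 0, 0, 0, 0, 0, 0.1, 0, 0, 0, 0, 0]'

```text
clock: 18.97
position: [0.423, -0.0494, 0.0895]
tcp_rot: [[-0.002, -0.241, -0.971], [0.0, -0.971, 0.241], [-1.0, 0.0, 0.002]]
ft_force: [-6.5, 1.4, 28.1]
grip_width: 0.693
```

carry_out --deltas '[0, 0, 0, 0, 0, 0, 0, 0, 0, 0, 0, 0, 0, 0, 0, 0, 0, 0, 0, 0, 0, 0, 0, 0, 0, 0, 0, 0, 0, 0]'

```text
clock: 19.38
position: [0.423, -0.0494, 0.0895]
tcp_rot: [[-0.001, -0.241, -0.971], [0.0, -0.971, 0.241], [-1.0, 0.0, 0.001]]
ft_force: [-4.1, 1.4, 11.8]
grip_width: 0.694
```

```bash
python3 go.py 424.7 -49.9 89.5 -103.9
```

```text
t 19.38 pos [423.  -49.4  89.5] psi -103.9 tilt 0.08 grip 0.694 F [-4.1  1.4 11.8]
shift cm [ 0.    0.   -0.18] turn ax -0.0
```

Contact at the expected height, 12 N. Releasing.

carry_out --deltas '[0, 0, 0, 0, 0, 0, 0, 0, 0, 0, 0, 0, 0, 0, 0, 0, 0, 0, 0, 0, 0, 0, 0, 0, 0, 0, 0, 0, 0, 0]' --claw 0.9

```text
clock: 19.8
position: [0.4236, -0.0496, 0.0887]
tcp_rot: [[-0.0, -0.241, -0.971], [-0.0, -0.971, 0.241], [-1.0, 0.0, 0.0]]
ft_force: [-0.4, 0.3, 0.2]
grip_width: 0.898
```

carry_out --deltas '[-1.0, 0, 0, 0, 0, 0, -2.0, 0, 0, 0, 0, 0, -2.5, 0, 0, 0, 0, 0, -2.5, 0, 0, 0, 0, 0, -2.0, 0, 0, 0, 0, 0]'

```text
clock: 20.22
position: [0.4239, -0.0496, 0.1904]
tcp_rot: [[0.001, -0.241, -0.971], [-0.0, -0.971, 0.241], [-1.0, -0.0, -0.001]]
ft_force: [0.7, 0.3, 0.1]
grip_width: 0.894
```

```bash
python3 pic.py m; python3 go.py 585.3 -21.5 190 -10.8
```

```text
t 20.32 pos [425.4 -49.8 191.6] psi -103.9 tilt 0.42 grip 0.901 F [ 1.1 -0.2  0. ]
shift cm [  0.28  -6.6  -14.83] turn ax -93.1
```

View pics/side_m.png

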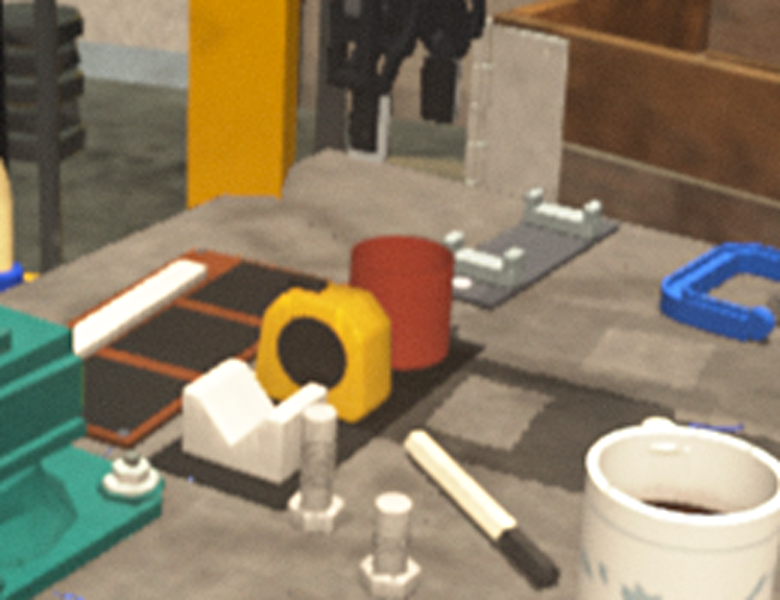

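View pics/top_m.png

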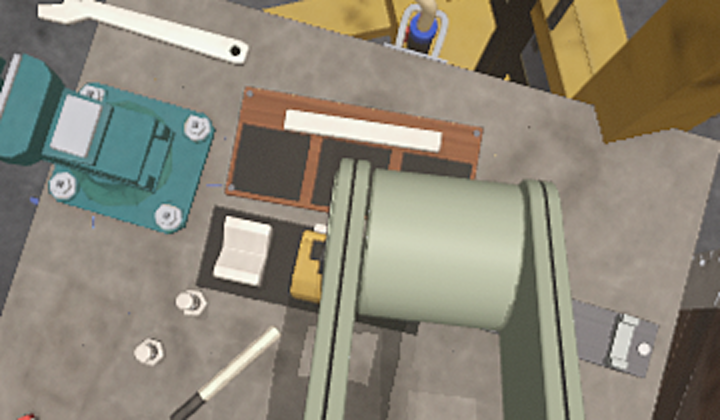

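All three stand upright on the mat, and the bar is now fully in view. I'll measure it again while turning the tool.

Run:
```python
from h import *
c=dict(np.load("top_m.npz")); col=c["color"].astype(int)
for th in (150,200,225):
    m=big(box(c,(285,380),(180,212))&(col.min(-1)>th)); q=plane_pts(c,m,0.014); print(th,m.sum(),mar(q),(q.mean(0)*1000).round(1)[:2])
```

```text
150 800 [584.6 -22.4 161.   21.1  79.7] [584.7 -22.3]
200 713 [585.2 -22.  158.7  19.2  79.7] [585.2 -22.1]
225 505 [585.2 -21.9 158.3  18.6  79.7] [586.4 -15.4]
```

carry_out --deltas '[-0.3, 0, 0, -7, 0, 0, -0.3, 0, 0, -7, 0, 0, 0, 0, 0, -7, 0, 0, 0, 0, 0, -7, 0, 0, 0, 0, 0, -7, 0, 0]' --claw 0.6

```text
clock: 20.73
position: [0.4231, -0.0495, 0.1937]
tcp_rot: [[-0.002, 0.365, -0.931], [0.0, -0.931, -0.365], [-1.0, -0.001, 0.002]]
ft_force: [-0.3, 0.5, 0.3]
grip_width: 0.596
```

carry_out --deltas '[0, 0, 0, -7, 0, 0, 0, 0, 0, -7, 0, 0, 0, 0, 0, -7, 0, 0, 0, 0, 0, -7, 0, 0, 0, 0, 0, -7, 0, 0]'

```text
clock: 21.15
position: [0.423, -0.0495, 0.1936]
tcp_rot: [[-0.002, 0.833, -0.553], [0.0, -0.553, -0.833], [-1.0, -0.002, 0.001]]
ft_force: [-0.8, 0.7, -0.6]
grip_width: 0.599
```

carry_out --deltas '[0, 0, 0, -7, 0, 0, 0, 0, 0, -7, 0, 0, 0, 0, 0, -7, 0, 0, 0, 0, 0, -1.5, 0, 0, 0, 0, 0, 0, 0, 0]'

```text
clock: 21.57
position: [0.4231, -0.0495, 0.1937]
tcp_rot: [[-0.002, 0.98, -0.198], [0.0, -0.198, -0.98], [-1.0, -0.002, 0.0]]
ft_force: [0.5, -0.4, -0.8]
grip_width: 0.601
```

```bash
python3 go.py 585.3 -21.5 150 -10.8
```

```text
t 21.57 pos [423.1 -49.5 193.7] psi -11.4 tilt 0.13 grip 0.601 F [ 0.5 -0.4 -0.8]
shift cm [ 4.34 15.36 -5.95] turn ax -0.6
```

carry_out --deltas '[0, 2.2, -0.8, 0, 0, 0, 0, 4.0, -1.5, 0, 0, 0, 0.6, 4.1, -1.6, 0, 0, 0, 1.0, 3.4, -1.3, 0, 0, 0, 1.0, 1.6, -0.7, -0.8, 0, 0]'

```text
clock: 21.98
position: [0.5859, -0.0221, 0.1682]
tcp_rot: [[0.004, 0.983, -0.185], [-0.0, -0.185, -0.983], [-1.0, 0.004, -0.001]]
ft_force: [-0.1, 0.5, 0.0]
grip_width: 0.603
```

carry_out --deltas '[0.9, 0, 0, 0, 0, 0, 0.7, 0, 0, 0, 0, 0, 0.3, 0, 0, 0, 0, 0, 0, 0, 0, 0, 0, 0, 0, 0, 0, 0, 0, 0]'

```text
clock: 22.4
position: [0.5805, -0.0229, 0.1504]
tcp_rot: [[-0.001, 0.983, -0.185], [-0.0, -0.185, -0.983], [-1.0, -0.001, 0.0]]
ft_force: [-0.4, 0.7, 0.1]
grip_width: 0.6
```

carry_out --deltas '[0, 0, 0, 0, 0, 0, 0, 0, 0, 0, 0, 0, 0, 0, 0, 0, 0, 0, 0, 0, 0, 0, 0, 0, 0, 0, 0, 0, 0, 0]'

```text
clock: 22.82
position: [0.5816, -0.0227, 0.1506]
tcp_rot: [[0.001, 0.983, -0.185], [-0.0, -0.185, -0.983], [-1.0, 0.001, -0.0]]
ft_force: [0.7, -0.6, 0.1]
grip_width: 0.601
```

```bash
python3 go.py 585.2 -22.1 81 -10.5; python3 pic.py n side
```

```text
t 22.82 pos [581.6 -22.7 150.6] psi -10.6 tilt 0.03 grip 0.601 F [ 0.7 -0.6  0.1]
shift cm [ 6.96  0.34 -0.13] turn ax -0.1
```

View pics/side_n.png

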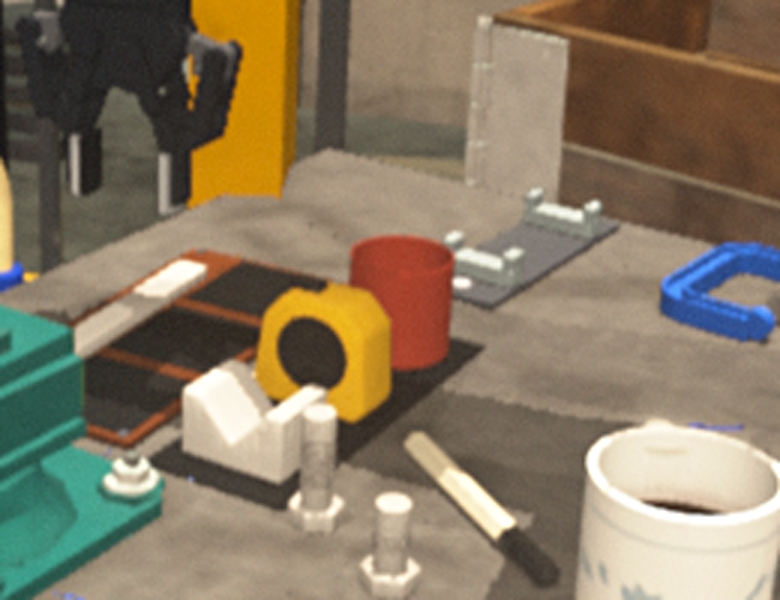

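carry_out --deltas '[0.8, 0.2, -0.1, 0, 0, 0, 1.5, 0.1, 0, 0, 0, 0, 1.7, 0, 0, 0, 0, 0, 1.2, 0, 0, 0, 0, 0, 0.6, 0, 0, 0, 0, 0]'

```text
clock: 23.28
position: [0.5838, -0.0221, 0.09]
tcp_rot: [[-0.003, 0.983, -0.184], [0.0, -0.184, -0.983], [-1.0, -0.003, 0.001]]
ft_force: [-0.1, 0.3, -0.1]
grip_width: 0.599
```

carry_out --deltas '[0.4, 0, 0, 0, 0, 0, 0.3, 0, 0, 0, 0, 0, 0.2, 0, 0, 0, 0, 0, 0.1, 0, 0, 0, 0, 0, 0, 0, 0, 0, 0, 0]'

```text
clock: 23.7
position: [0.5849, -0.0223, 0.0826]
tcp_rot: [[0.001, 0.983, -0.185], [-0.0, -0.185, -0.983], [-1.0, 0.001, -0.0]]
ft_force: [-0.6, 0.3, 1.1]
grip_width: 0.599
```

```bash
python3 go.py 585.2 -22.1 81 -10.5; python3 pic.py o side
```

```text
t 23.70 pos [584.9 -22.3  82.6] psi -10.6 tilt 0.05 grip 0.599 F [-0.6  0.3  1.1]
shift cm [ 0.16  0.02 -0.02] turn ax -0.1
```

View pics/side_o.png

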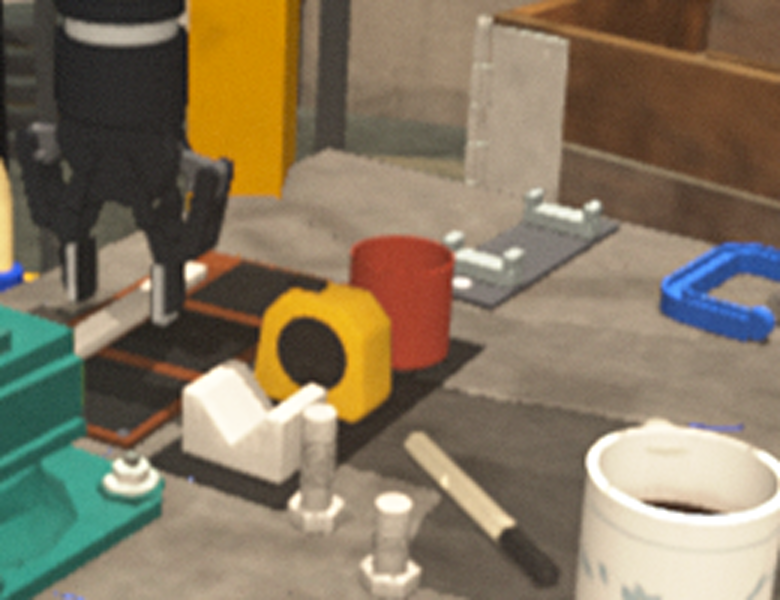

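The fingers straddle the bar's middle. I'll go down 1–2 mm and close.

carry_out --deltas '[0.1, 0, 0, 0, 0, 0, 0, 0, 0, 0, 0, 0, 0, 0, 0, 0, 0, 0, 0, 0, 0, 0, 0, 0, 0, 0, 0, 0, 0, 0]' --claw 0.1 --force 60

```text
clock: 24.17
position: [0.5849, -0.0223, 0.0818]
tcp_rot: [[0.001, 0.983, -0.184], [-0.0, -0.184, -0.983], [-1.0, 0.001, 0.0]]
ft_force: [-0.9, 0.3, 3.9]
grip_width: 0.204
```

carry_out --deltas '[0, 0, 0, 0, 0, 0, 0, 0, 0, 0, 0, 0, 0, 0, 0, 0, 0, 0, 0, 0, 0, 0, 0, 0, 0, 0, 0, 0, 0, 0]'

```text
clock: 24.58
position: [0.5849, -0.0223, 0.0818]
tcp_rot: [[0.001, 0.983, -0.184], [-0.0, -0.184, -0.983], [-1.0, 0.001, 0.0]]
ft_force: [-1.2, -0.1, 5.0]
grip_width: 0.209
```

```bash
python3 go.py 585.2 -22.1 81 -10.5
```

```text
t 24.58 pos [584.9 -22.3  81.8] psi -10.6 tilt 0.04 grip 0.209 F [-1.2 -0.1  5. ]
shift cm [ 0.08  0.03 -0.02] turn ax -0.1
```

Bar gripped, opening 0.21. Lifting.

carry_out --deltas '[-0.5, 0, 0, 0, 0, 0, -1.0, 0, 0, 0, 0, 0, -1.5, 0, 0, 0, 0, 0, -1.5, 0, 0, 0, 0, 0, -1.5, 0, 0, 0, 0, 0]'

```text
clock: 25.0
position: [0.5845, -0.0222, 0.142]
tcp_rot: [[-0.001, 0.983, -0.185], [-0.0, -0.185, -0.983], [-1.0, -0.001, 0.0]]
ft_force: [-0.1, 0.7, -1.8]
grip_width: 0.201
```

carry_out --deltas '[-1.5, 0, 0, 0, 0, 0, -1.5, 0, 0, 0, 0, 0, -1.0, 0, 0, 0, 0, 0, 0, 0, 0, 0, 0, 0, 0, 0, 0, 0, 0, 0]'

```text
clock: 25.42
position: [0.5847, -0.0222, 0.1816]
tcp_rot: [[0.001, 0.983, -0.184], [-0.0, -0.184, -0.983], [-1.0, 0.001, -0.0]]
ft_force: [-0.5, -0.3, -2.2]
grip_width: 0.207
```

```bash
python3 pic.py p; python3 go.py 382 -220 180 -18.3
python3 - <<'E'
from h import *
# cradle refine from pictures: plate + blocks
c=dict(np.load("top0.npz")); P=cloud(c); Z=cv2.medianBlur(P[...,2].astype(np.float32),3); col=c["color"].astype(int)
hsv=cv2.cvtColor(c["color"],cv2.COLOR_RGB2HSV)
ctr=[]
for bb in ((395,425),(445,480)):
    m=big(box(c,bb,(260,325))&(col.min(-1)>165)&(Z>0.011)); q=plane_pts(c,m,0.02); print(m.sum(),mar(q)); 
# white screw holes at plate ends
for bb in (((388,402),(272,290)),((465,480),(296,312))):
    m=big(box(c,*bb)&(col.min(-1)>190)); q=plane_pts(c,m,0.007); print("hole",m.sum(),(q.mean(0)*1000).round(1))
    ctr.append(q.mean(0)*1000)
d=ctr[0]-ctr[1]; print("mid",(ctr[0]+ctr[1])/2,"ang",np.degrees(np.arctan2(d[1],d[0])),np.hypot(*d[:2]))
# table/plate colour contrast
sat=hsv[...,1].astype(int); print(hsv[292,432],hsv[310,400])
m=box(c,(380,490),(258,328))&(cv2.GaussianBlur(hsv[...,1],(3,3),0)<22)
m=big(m); q=plane_pts(c,m,0.005); print("plate",m.sum(),mar(q))
E
```

```text
t 25.52 pos [584.1 -22.2 180.3] psi -10.6 tilt 0.11 grip 0.205 F [-0.7  1.7 -2.1]
shift cm [  0.07 -16.21  23.16] turn ax 7.7
161 [ 395.1 -166.6   41.8   15.3  -16.7]
167 [ 360.9 -271.1   42.5   17.1  -13.4]
hole 24 [ 406.1 -144.6    7. ]
hole 24 [ 356.1 -297.2    7. ]
mid [ 381.12859696 -220.88012243    7.        ] ang 71.8541196643173 160.5505877299549
[174   9 138] [ 13  37 157]
plate 2449 [ 381.2 -220.4  178.7   56.3   71.9]
```

View pics/side_p.png

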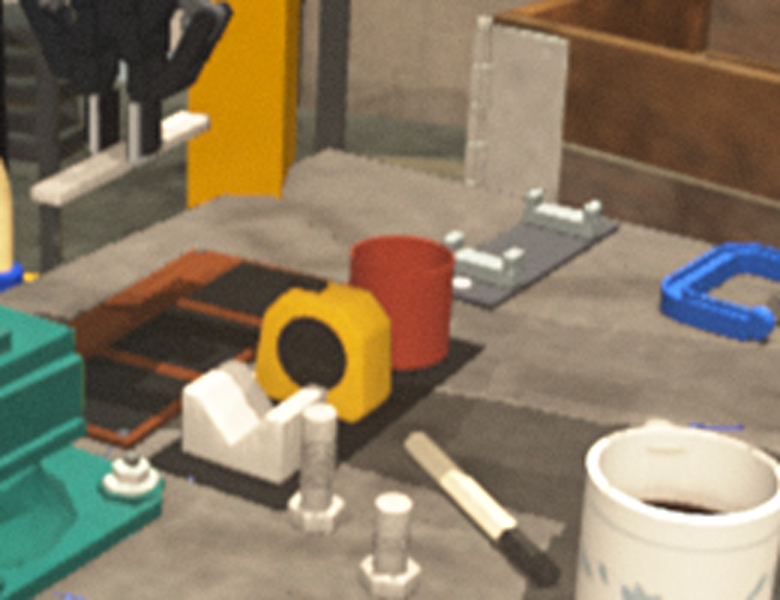

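The bar hangs level, with the rest clear. Cradle centre refined to (381.2, −220.6), turned −18.1°.

carry_out --deltas '[0, -1.2, 1.7, 0, 0, 0, 0, -2.0, 2.9, 0, 0, 0, 0, -2.2, 3.1, 0, 0, 0, 0, -2.2, 3.1, 0, 0, 0, 0, -2.2, 3.1, 0, 0, 0]'

```text
clock: 25.93
position: [0.4609, -0.1413, 0.1802]
tcp_rot: [[-0.002, 0.983, -0.183], [0.0, -0.183, -0.983], [-1.0, -0.002, -0.0]]
ft_force: [0.9, -0.9, -1.8]
grip_width: 0.208
```

carry_out --deltas '[0, -2.2, 3.1, 0, 0, 0, 0, -2.0, 2.9, 0, 0, 0, 0, -1.5, 2.2, 0, 0, 0, 0, -0.8, 1.1, 0, 0, 0, 0, 0, 0, 3.7, 0, 0]'

```text
clock: 26.35
position: [0.379, -0.2213, 0.1804]
tcp_rot: [[-0.003, 0.968, -0.252], [0.001, -0.252, -0.968], [-1.0, -0.003, -0.0]]
ft_force: [0.5, 0.7, -1.5]
grip_width: 0.206
```

carry_out --deltas '[1.0, 0, 0, 3.8, 0, 0, 1.5, 0, 0, 0, 0, 0, 1.5, 0, 0, 0, 0, 0, 1.0, 0, 0, 0, 0, 0, 0, 0, 0, 0, 0, 0]'

```text
clock: 26.77
position: [0.3801, -0.2193, 0.1289]
tcp_rot: [[-0.005, 0.95, -0.311], [0.003, -0.311, -0.95], [-1.0, -0.006, -0.001]]
ft_force: [-0.3, -0.9, -1.9]
grip_width: 0.205
```

carry_out --deltas '[0, 0, 0, 0, 0, 0, 0, 0, 0, 0, 0, 0, 0, 0, 0, 0, 0, 0, 0, 0, 0, 0, 0, 0, 0, 0, 0, 0, 0, 0]'

```text
clock: 27.18
position: [0.3819, -0.2203, 0.1318]
tcp_rot: [[0.001, 0.95, -0.311], [-0.001, -0.311, -0.95], [-1.0, 0.001, 0.0]]
ft_force: [-1.1, -0.2, -2.1]
grip_width: 0.209
```

```bash
python3 pic.py q; python3 go.py 381.2 -220.6 93 -18.1
```

```text
t 27.28 pos [ 381.8 -220.3  131.6] psi -18.1 tilt 0.05 grip 0.203 F [ 0.2 -0.1 -2.1]
shift cm [ 3.86 -0.05  0.05] turn ax -0.0
```

View pics/side_q.png

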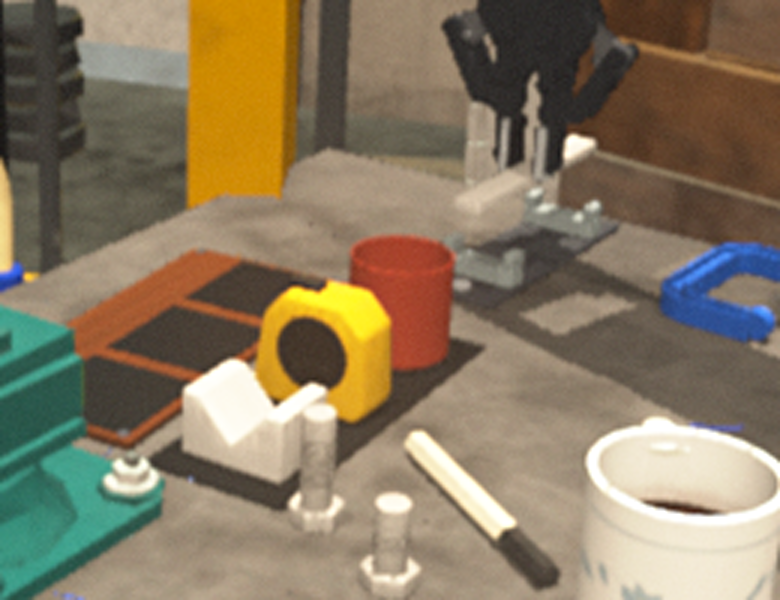

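View pics/top_q.png

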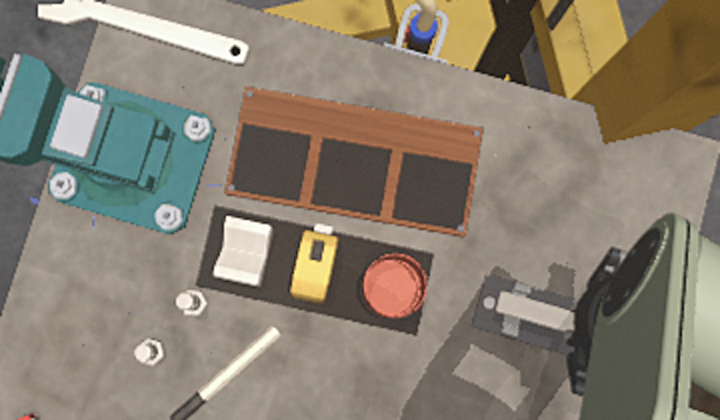

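The top view shows the three things standing on the mat and the bar lined up over the rest. Lowering it into the notches.

carry_out --deltas '[0.6, 0, 0, 0, 0, 0, 1.0, 0, 0, 0, 0, 0, 1.0, 0, 0, 0, 0, 0, 0.6, 0, 0, 0, 0, 0, 0.3, 0, 0, 0, 0, 0]'

```text
clock: 27.7
position: [0.3813, -0.22, 0.0953]
tcp_rot: [[-0.001, 0.95, -0.311], [0.001, -0.311, -0.95], [-1.0, -0.002, -0.0]]
ft_force: [0.5, -0.1, -2.1]
grip_width: 0.205
```

carry_out --deltas '[0.1, 0, 0, 0, 0, 0, 0, 0, 0, 0, 0, 0, 0, 0, 0, 0, 0, 0, 0, 0, 0, 0, 0, 0, 0, 0, 0, 0, 0, 0]'

```text
clock: 28.12
position: [0.3819, -0.2203, 0.0956]
tcp_rot: [[0.001, 0.95, -0.311], [-0.001, -0.311, -0.95], [-1.0, 0.001, 0.0]]
ft_force: [-0.1, -0.2, -1.4]
grip_width: 0.203
```

```bash
python3 pic.py r side; python3 go.py 381.2 -220.6 93 -18.1
```

```text
t 28.17 pos [ 381.9 -220.3   95.6] psi -18.1 tilt 0.05 grip 0.206 F [ 0.1  0.  -2. ]
shift cm [ 0.26 -0.05  0.05] turn ax -0.0
```

View pics/side_r.png

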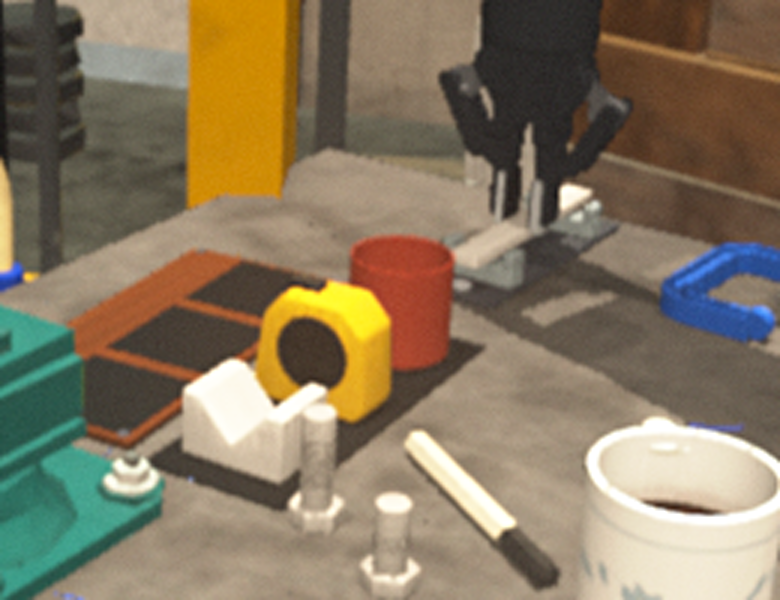

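carry_out --deltas '[0.1, 0, 0, 0, 0, 0, 0.1, 0, 0, 0, 0, 0, 0.1, 0, 0, 0, 0, 0, 0, 0, 0, 0, 0, 0, 0, 0, 0, 0, 0, 0]'

```text
clock: 28.58
position: [0.3818, -0.2202, 0.0928]
tcp_rot: [[0.0, 0.95, -0.311], [-0.0, -0.311, -0.95], [-1.0, 0.0, 0.0]]
ft_force: [-0.4, -0.3, 4.7]
grip_width: 0.207
```

```bash
python3 go.py 381.2 -220.6 93 -18.1
```

```text
t 28.58 pos [ 381.8 -220.2   92.8] psi -18.1 tilt 0.02 grip 0.207 F [-0.4 -0.3  4.7]
shift cm [-0.02 -0.04  0.05] turn ax -0.0
```

Contact at the predicted height, 92.8 mm. Release and rise.

carry_out --deltas '[0, 0, 0, 0, 0, 0, 0, 0, 0, 0, 0, 0, 0, 0, 0, 0, 0, 0, 0, 0, 0, 0, 0, 0, 0, 0, 0, 0, 0, 0]' --claw 0.5

```text
clock: 29.0
position: [0.3817, -0.2202, 0.0922]
tcp_rot: [[0.0, 0.95, -0.311], [-0.0, -0.311, -0.95], [-1.0, 0.0, 0.0]]
ft_force: [-0.1, 0.5, 0.1]
grip_width: 0.5
```

carry_out --deltas '[-0.5, 0, 0, 0, 0, 0, -1.5, 0, 0, 0, 0, 0, -2.0, 0, 0, 0, 0, 0, -2.5, 0, 0, 0, 0, 0, -2.5, 0, 0, 0, 0, 0]'

```text
clock: 29.42
position: [0.3814, -0.22, 0.1833]
tcp_rot: [[-0.001, 0.95, -0.311], [0.0, -0.311, -0.95], [-1.0, -0.001, -0.0]]
ft_force: [0.2, 0.1, -0.5]
grip_width: 0.5
```

carry_out --deltas '[0, -2.0, -1.0, 7, 0, 0, 0, -2.0, -2.0, 7, 0, 0, 0, -2.0, -2.0, 7, 0, 0, 0, -2.0, -2.0, 7, 0, 0, 0, 0, -2.0, 7, 0, 0]'

```text
clock: 29.83
position: [0.3576, -0.1065, 0.1822]
tcp_rot: [[-0.004, 0.598, -0.802], [0.002, -0.802, -0.598], [-1.0, -0.004, 0.002]]
ft_force: [0.6, -0.1, -0.5]
grip_width: 0.5
```

```bash
python3 pic.py s; python3 go.py 423 -49.4 180 -103.9
```

```text
t 29.93 pos [ 362.5 -107.7  182.9] psi -52.8 tilt 0.14 grip 0.501 F [ 0.4 -1.   1.2]
shift cm [ 0.31 -0.99 -8.34] turn ax 51.1
```

View pics/top_s.png

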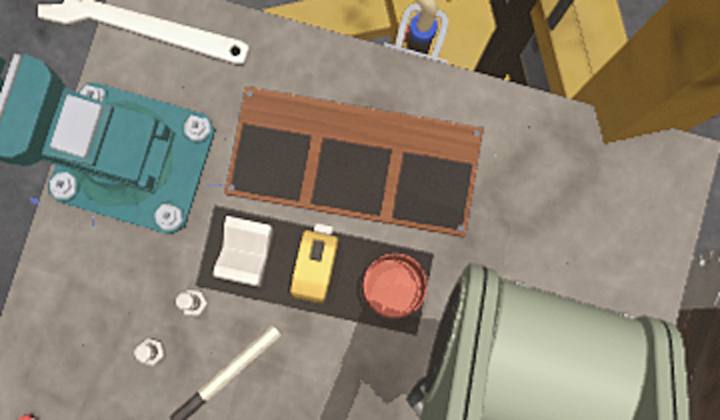

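View pics/side_s.png

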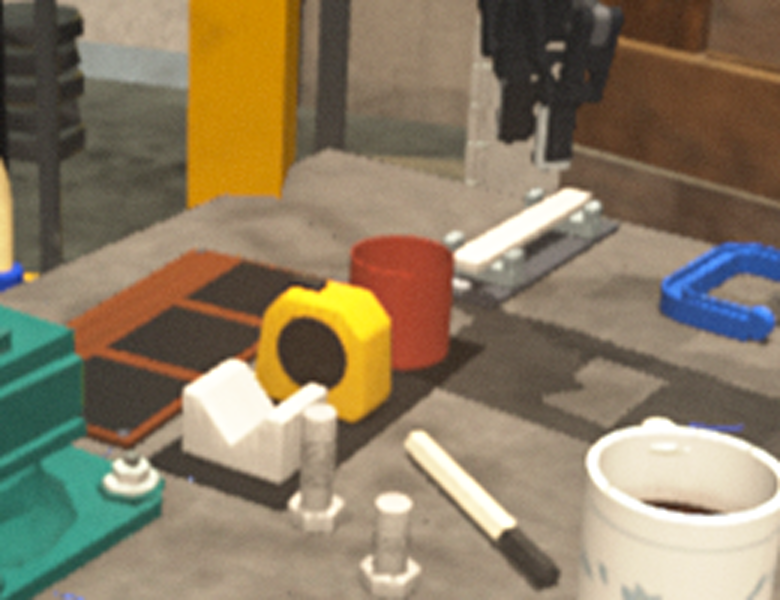

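The bar looks seated between the lugs. I'll check it numerically from the side cloud before going on.

Run:
```python
from h import *
c=dict(np.load("side_s.npz")); P=cloud(c)*1000; col=c["color"].astype(int)
m=box(c,(365,425),(205,245))&(col.min(-1)>200)&(c["range_z"]>0)&(P[...,2]<45); m=big(m)
q=P[m]; print(m.sum(),np.percentile(q[:,2],[5,50,95]))
q=plane_pts(c,m,0.025); print(mar(q))
a=np.radians(-18.1); d=np.array(mar(q)[:2])-[381.2,-220.6]; print("cradle frame",d@[np.cos(a),np.sin(a)],d@[-np.sin(a),np.cos(a)])
```

```text
315 [24.4699975  26.01330916 27.35216393]
[ 378.5 -220.1  160.6   21.9   72. ]
cradle frame -2.721730690210371 -0.36356849418908055
```

carry_out --deltas '[0, 0, 0, 7, 0, 0, 0, 0, 0, 7, 0, 0, 0, 0, 0, 7, 0, 0, 0, 0, 0, 7, 0, 0, 0, 0, 0, 7, 0, 0]' --claw 0.9

```text
clock: 30.35
position: [0.3614, -0.1097, 0.1825]
tcp_rot: [[-0.0, 0.033, -0.999], [-0.0, -0.999, -0.033], [-1.0, 0.0, 0.0]]
ft_force: [-1.5, 0.3, 0.6]
grip_width: 0.9
```

carry_out --deltas '[0, 0, 0, 7, 0, 0, 0, 0, 0, 7, 0, 0, 0, 0, 0, 2.1, 0, 0, 0, 0, 0, 0, 0, 0, 0, 0, 0, 0, 0, 0]'

```text
clock: 30.77
position: [0.3614, -0.1096, 0.1824]
tcp_rot: [[0.0, -0.24, -0.971], [-0.0, -0.971, 0.24], [-1.0, 0.0, -0.0]]
ft_force: [-0.6, -0.0, -0.1]
grip_width: 0.901
```

```bash
python3 go.py 423.3 -49.5 180 -103.9
```

```text
t 30.77 pos [ 361.4 -109.6  182.4] psi -103.9 tilt 0.02 grip 0.901 F [-0.6 -0.  -0.1]
shift cm [ 0.24 -7.32 -4.56] turn ax -0.0
```

Bar: flat, 72.0° against the rest's 71.9°, within ~3 mm of centre. Now the tin goes back.

carry_out --deltas '[0, -1.2, -0.8, 0, 0, 0, 0, -2.2, -1.3, 0, 0, 0, 0, -2.2, -1.4, 0, 0, 0, 0, -1.3, -0.8, 0, 0, 0, 0, -0.4, -0.3, 0, 0, 0]'

```text
clock: 31.18
position: [0.4255, -0.0485, 0.1824]
tcp_rot: [[0.001, -0.239, -0.971], [-0.0, -0.971, 0.239], [-1.0, -0.0, -0.001]]
ft_force: [0.6, -0.8, 0.8]
grip_width: 0.901
```

carry_out --deltas '[0.5, 0, 0, 0, 0, 0, 0.5, 0, 0, 0, 0, 0, 0, 0, 0, 0, 0, 0, 0, 0, 0, 0, 0, 0, 0, 0, 0, 0, 0, 0]'

```text
clock: 31.6
position: [0.4232, -0.0498, 0.1722]
tcp_rot: [[-0.001, -0.243, -0.97], [-0.0, -0.97, 0.243], [-1.0, 0.0, 0.001]]
ft_force: [-0.7, 0.5, -0.2]
grip_width: 0.898
```

```bash
python3 go.py 423.5 -49.5 90 -103.9
```

```text
t 31.60 pos [423.2 -49.8 172.2] psi -104.1 tilt 0.04 grip 0.898 F [-0.7  0.5 -0.2]
shift cm [ 8.22 -0.04 -0.03] turn ax -0.2
```

Run:
```python
from h import *
from scipy.optimize import least_squares
for n,bx in (("top_q",((325,370),(250,300))),("side_s",((333,375),(220,280)))):
    c=dict(np.load(n+".npz")); P=cloud(c); hsv=cv2.cvtColor(c["color"],cv2.COLOR_RGB2HSV)
    m=box(c,*bx)&((hsv[...,0]<8)|(hsv[...,0]>172))&(hsv[...,1]>120)&(c["range_z"]>0)
    m=big(m); q=P[m]*1000
    k=(q[:,2]>10)&(q[:,2]<54) if "side" in n else (q[:,2]>52)&(q[:,2]<68)
    q=q[k]; d=np.hypot(q[:,0]-424,q[:,1]+50); q=q[abs(d-30)<10]
    r=least_squares(lambda p:np.hypot(q[:,0]-p[0],q[:,1]-p[1])-30,[424,-50],loss="soft_l1"); print(n,len(q),r.x.round(1),np.abs(r.fun).mean().round(2))
```

```text
top_q 84 [423.5 -46.7] 0.79
side_s 667 [421.5 -48.7] 1.21
```

carry_out --deltas '[0.8, 0, 0, 0, 0, 0, 1.8, 0, 0, 0, 0, 0, 2.2, 0, 0, 0, 0, 0, 1.8, 0, 0, 0, 0, 0, 0.9, 0, 0, 0, 0, 0]'

```text
clock: 32.02
position: [0.4226, -0.0494, 0.0953]
tcp_rot: [[-0.003, -0.243, -0.97], [0.0, -0.97, 0.243], [-1.0, 0.0, 0.003]]
ft_force: [0.3, 0.3, -0.1]
grip_width: 0.901
```

carry_out --deltas '[0.6, 0, 0, 0, 0, 0, 0, 0, 0, 0, 0, 0, 0, 0, 0, 0, 0, 0, 0, 0, 0, 0, 0, 0, 0, 0, 0, 0, 0, 0]'

```text
clock: 32.43
position: [0.4243, -0.0494, 0.0919]
tcp_rot: [[0.002, -0.243, -0.97], [-0.0, -0.97, 0.243], [-1.0, -0.0, -0.002]]
ft_force: [0.2, -0.0, -1.0]
grip_width: 0.899
```

```bash
python3 go.py 423.5 -49.5 90 -103.9
```

```text
t 32.43 pos [424.3 -49.4  91.9] psi -104.0 tilt 0.10 grip 0.899 F [ 0.2 -0.  -1. ]
shift cm [0.19 0.02 0.08] turn ax -0.1
```

carry_out --deltas '[0.2, 0, 0, 0, 0, 0, 0, 0, 0, 0, 0, 0, 0, 0, 0, 0, 0, 0, 0, 0, 0, 0, 0, 0, 0, 0, 0, 0, 0, 0]' --claw 0.6 --force 25

```text
clock: 32.85
position: [0.4241, -0.0494, 0.0897]
tcp_rot: [[0.001, -0.243, -0.97], [-0.0, -0.97, 0.243], [-1.0, -0.0, -0.001]]
ft_force: [-0.3, 0.0, 6.5]
grip_width: 0.69
```

carry_out --deltas '[0, 0, 0, 0, 0, 0, 0, 0, 0, 0, 0, 0, 0, 0, 0, 0, 0, 0, 0, 0, 0, 0, 0, 0, 0, 0, 0, 0, 0, 0]'

```text
clock: 33.27
position: [0.4241, -0.0494, 0.0897]
tcp_rot: [[0.001, -0.243, -0.97], [-0.0, -0.97, 0.243], [-1.0, -0.0, -0.001]]
ft_force: [-0.7, 0.5, 5.3]
grip_width: 0.695
```

```bash
python3 go.py
```

```text
t 33.27 pos [424.1 -49.4  89.7] psi -104.0 tilt 0.06 grip 0.695 F [-0.7  0.5  5.3]
```

carry_out --deltas '[-0.6, 0, 0, 0, 0, 0, -1.0, 0, 0, 0, 0, 0, -1.2, 0, 0, 0, 0, 0, -1.2, 0, 0, 0, 0, 0, -0.8, 0, 0, 0, 0, 0]'

```text
clock: 33.68
position: [0.4239, -0.0493, 0.1382]
tcp_rot: [[0.001, -0.243, -0.97], [-0.0, -0.97, 0.243], [-1.0, 0.0, -0.001]]
ft_force: [-0.4, 0.0, -0.6]
grip_width: 0.694
```

carry_out --deltas '[0, 0.3, -1.4, 0, 0, 0, 0, 0.5, -2.4, 0, 0, 0, 0, 0.5, -2.6, 0, 0, 0, 0, 0.4, -2.0, 0, 0, 0, 0, 0.2, -0.8, -2.4, 0, 0]'

```text
clock: 34.1
position: [0.5113, -0.0912, 0.1375]
tcp_rot: [[0.003, -0.202, -0.979], [-0.001, -0.979, 0.202], [-1.0, 0.0, -0.003]]
ft_force: [-0.3, 0.0, -0.6]
grip_width: 0.691
```

carry_out --deltas '[0, 0, 0, 0, 0, 0, 0, 0, 0, 0, 0, 0, 0, 0, 0, 0, 0, 0, 0, 0, 0, 0, 0, 0, 0, 0, 0, 0, 0, 0]'

```text
clock: 34.52
position: [0.5076, -0.0897, 0.1373]
tcp_rot: [[-0.001, -0.202, -0.979], [0.0, -0.979, 0.202], [-1.0, 0.0, 0.001]]
ft_force: [0.8, -0.1, -1.3]
grip_width: 0.692
```

```bash
python3 pic.py t side; python3 go.py 518.2 -89.2 96 -101.5
```

```text
t 34.57 pos [507.9 -89.8 137.4] psi -101.6 tilt 0.02 grip 0.697 F [ 0.3 -0.6 -0.4]
shift cm [ 4.14 -0.27 -1.  ] turn ax -0.1
```

View pics/side_t.png

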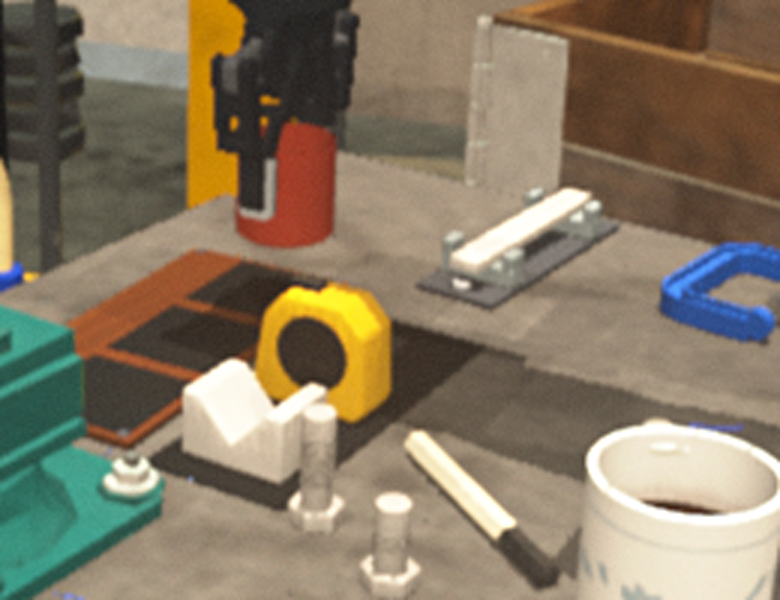

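carry_out --deltas '[0, -0.2, -0.5, 0, 0, 0, 0.8, -0.1, -0.5, 0, 0, 0, 1.2, 0, 0, 0, 0, 0, 1.2, 0, 0, 0, 0, 0, 0.6, 0, 0, 0, 0, 0]'

```text
clock: 34.98
position: [0.5187, -0.089, 0.0977]
tcp_rot: [[-0.002, -0.202, -0.979], [0.0, -0.979, 0.202], [-1.0, 0.0, 0.002]]
ft_force: [-0.9, -0.0, -0.3]
grip_width: 0.696
```

carry_out --deltas '[0.3, 0, 0, 0, 0, 0, 0, 0, 0, 0, 0, 0, 0, 0, 0, 0, 0, 0, 0, 0, 0, 0, 0, 0, 0, 0, 0, 0, 0, 0]'

```text
clock: 35.4
position: [0.5192, -0.0893, 0.0968]
tcp_rot: [[0.001, -0.202, -0.979], [-0.0, -0.979, 0.202], [-1.0, 0.0, -0.001]]
ft_force: [0.3, 0.3, -0.5]
grip_width: 0.693
```

```bash
python3 go.py 518.2 -89.2 93.7 -101.5
```

```text
t 35.40 pos [519.2 -89.3  96.8] psi -101.6 tilt 0.08 grip 0.693 F [ 0.3  0.3 -0.5]
shift cm [0.31 0.02 0.1 ] turn ax -0.1
```

carry_out --deltas '[0.1, 0, 0.1, 0, 0, 0, 0.1, 0, 0, 0, 0, 0, 0.1, 0, 0, 0, 0, 0, 0, 0, 0, 0, 0, 0, 0, 0, 0, 0, 0, 0]'

```text
clock: 35.82
position: [0.5179, -0.089, 0.0938]
tcp_rot: [[0.0, -0.202, -0.979], [-0.0, -0.979, 0.202], [-1.0, 0.0, -0.0]]
ft_force: [-0.6, 0.6, 4.9]
grip_width: 0.692
```

```bash
python3 go.py 518.2 -89.2 93.7 -101.5
```

```text
t 35.82 pos [517.9 -89.   93.8] psi -101.6 tilt 0.02 grip 0.692 F [-0.6  0.6  4.9]
shift cm [ 0.01  0.01 -0.04] turn ax -0.1
```

carry_out --deltas '[0, 0, 0, 0, 0, 0, 0, 0, 0, 0, 0, 0, 0, 0, 0, 0, 0, 0, 0, 0, 0, 0, 0, 0, 0, 0, 0, 0, 0, 0]' --claw 0.9

```text
clock: 36.23
position: [0.5179, -0.089, 0.0931]
tcp_rot: [[-0.0, -0.202, -0.979], [-0.0, -0.979, 0.202], [-1.0, 0.0, 0.0]]
ft_force: [0.2, -0.3, -0.2]
grip_width: 0.901
```

carry_out --deltas '[-1.0, 0, 0, 0, 0, 0, -2.0, 0, 0, 0, 0, 0, -2.5, 0, 0, 0, 0, 0, -2.5, 0, 0, 0, 0, 0, -2.0, 0, 0, 0, 0, 0]'

```text
clock: 36.65
position: [0.5182, -0.0891, 0.1958]
tcp_rot: [[0.002, -0.202, -0.979], [-0.001, -0.979, 0.202], [-1.0, 0.0, -0.002]]
ft_force: [0.3, -0.4, 0.2]
grip_width: 0.901
```

```bash
python3 pic.py u; python3 go.py 443.1 29.3 180 -103.9
```

```text
t 36.75 pos [519.8 -89.3 197.5] psi -101.6 tilt 0.49 grip 0.904 F [ 1.3  0.2 -0. ]
shift cm [  1.66 -10.07   9.92] turn ax 2.3
```

View pics/side_u.png

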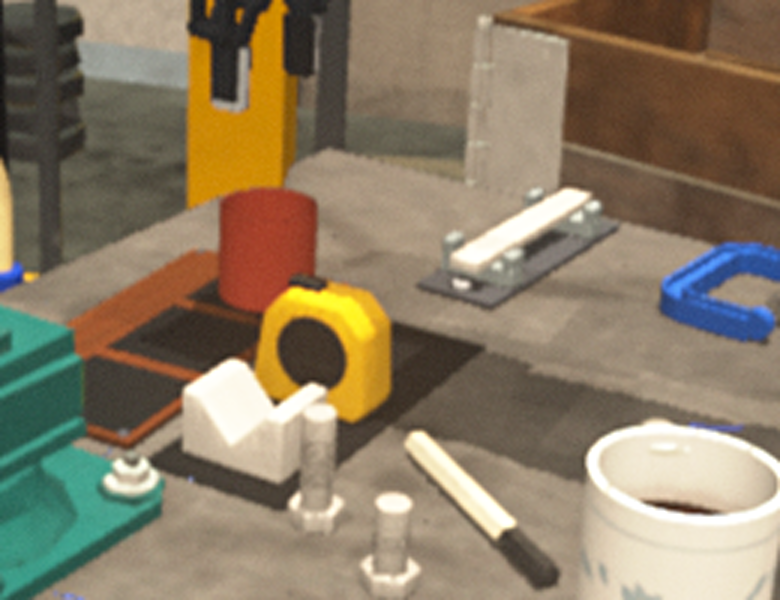

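The tin is back within a millimetre or two in the image. Next, the tape.

carry_out --deltas '[0, -1.5, 1.4, 0, 0, 0, 0, -2.6, 2.6, 0, 0, 0, 0, -2.8, 2.8, 0, 0, 0, 0, -2.2, 2.2, 0, 0, 0, 0, -1.0, 0.9, 2.3, 0, 0]' --claw 0.65

```text
clock: 37.17
position: [0.4379, 0.032, 0.1926]
tcp_rot: [[-0.004, -0.24, -0.971], [0.001, -0.971, 0.24], [-1.0, 0.0, 0.004]]
ft_force: [0.1, -1.2, 0.2]
grip_width: 0.649
```

carry_out --deltas '[0.8, 0, 0, 0, 0, 0, 1.5, 0, 0, 0, 0, 0, 1.5, 0, 0, 0, 0, 0, 0.8, 0, 0, 0, 0, 0, 0, 0, 0, 0, 0, 0]'

```text
clock: 37.58
position: [0.4404, 0.0294, 0.1453]
tcp_rot: [[-0.004, -0.241, -0.971], [-0.0, -0.971, 0.241], [-1.0, 0.001, 0.004]]
ft_force: [-0.0, -0.6, -0.3]
grip_width: 0.651
```

carry_out --deltas '[0, 0, 0, 0, 0, 0, 0, 0, 0, 0, 0, 0, 0, 0, 0, 0, 0, 0, 0, 0, 0, 0, 0, 0, 0, 0, 0, 0, 0, 0]'

```text
clock: 38.0
position: [0.4416, 0.0299, 0.1478]
tcp_rot: [[0.001, -0.241, -0.971], [-0.0, -0.971, 0.241], [-1.0, -0.0, -0.001]]
ft_force: [-0.4, -0.3, -1.0]
grip_width: 0.654
```

```bash
python3 go.py 443.1 29.3 91 -103.9
```

```text
t 38.00 pos [441.6  29.9 147.8] psi -103.9 tilt 0.07 grip 0.654 F [-0.4 -0.3 -1. ]
shift cm [ 5.68  0.02 -0.15] turn ax -0.0
```

carry_out --deltas '[0.8, 0, -0.1, 0, 0, 0, 1.4, 0, 0, 0, 0, 0, 1.5, 0, 0, 0, 0, 0, 1.1, 0, 0, 0, 0, 0, 0.5, 0, 0, 0, 0, 0]'

```text
clock: 38.42
position: [0.4415, 0.0297, 0.0927]
tcp_rot: [[-0.003, -0.241, -0.971], [-0.0, -0.971, 0.241], [-1.0, 0.001, 0.002]]
ft_force: [0.6, 0.5, 1.1]
grip_width: 0.65
```

carry_out --deltas '[0.3, 0, 0, 0, 0, 0, 0, 0, 0, 0, 0, 0, 0, 0, 0, 0, 0, 0, 0, 0, 0, 0, 0, 0, 0, 0, 0, 0, 0, 0]'

```text
clock: 38.83
position: [0.4426, 0.0297, 0.0918]
tcp_rot: [[0.001, -0.241, -0.971], [-0.0, -0.971, 0.241], [-1.0, -0.0, -0.001]]
ft_force: [0.7, 0.3, 0.3]
grip_width: 0.652
```

```bash
python3 go.py 443.1 29.3 91 -103.9;python3 pic.py v side
```

```text
t 38.83 pos [442.6  29.7  91.8] psi -103.9 tilt 0.08 grip 0.652 F [0.7 0.3 0.3]
shift cm [ 0.08  0.03 -0.06] turn ax -0.0
```

View pics/side_v.png

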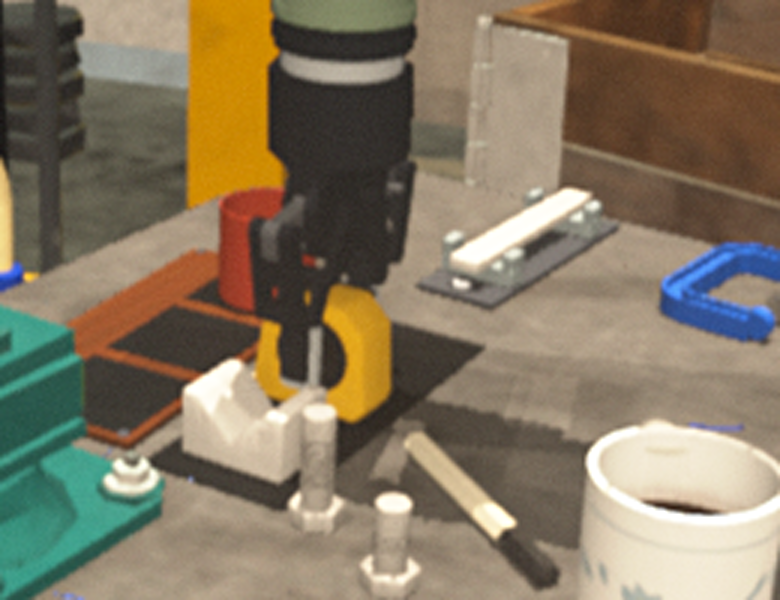

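Straddling as before. Close and lift.

carry_out --deltas '[0, 0, 0, 0, 0, 0, 0, 0, 0, 0, 0, 0, 0, 0, 0, 0, 0, 0, 0, 0, 0, 0, 0, 0, 0, 0, 0, 0, 0, 0]' --claw 0.2 --force 50

```text
clock: 39.3
position: [0.4424, 0.0297, 0.0916]
tcp_rot: [[0.001, -0.241, -0.971], [-0.0, -0.971, 0.241], [-1.0, -0.0, -0.001]]
ft_force: [-1.8, -0.2, 5.9]
grip_width: 0.391
```

carry_out --deltas '[0, 0, 0, 0, 0, 0, 0, 0, 0, 0, 0, 0, 0, 0, 0, 0, 0, 0, 0, 0, 0, 0, 0, 0, 0, 0, 0, 0, 0, 0]'

```text
clock: 39.72
position: [0.4424, 0.0297, 0.0916]
tcp_rot: [[0.001, -0.241, -0.971], [-0.0, -0.971, 0.241], [-1.0, -0.0, -0.001]]
ft_force: [-1.2, -0.3, 6.0]
grip_width: 0.395
```

```bash
python3 go.py
```

```text
t 39.72 pos [442.4  29.7  91.6] psi -103.9 tilt 0.03 grip 0.395 F [-1.2 -0.3  6. ]
```

carry_out --deltas '[-0.5, 0, 0, 0, 0, 0, -1.0, 0, 0, 0, 0, 0, -1.2, 0, 0, 0, 0, 0, -1.2, 0, 0, 0, 0, 0, -1.0, 0, 0, 0, 0, 0]'

```text
clock: 40.13
position: [0.4419, 0.0297, 0.1407]
tcp_rot: [[-0.001, -0.241, -0.971], [-0.0, -0.971, 0.241], [-1.0, 0.0, 0.001]]
ft_force: [-0.5, -0.4, -2.6]
grip_width: 0.396
```

```bash
python3 go.py 529.3 -7.7 130 -101.5
```

```text
t 40.13 pos [441.9  29.7 140.7] psi -103.9 tilt 0.05 grip 0.396 F [-0.5 -0.4 -2.6]
shift cm [ 1.06  1.52 -9.38] turn ax -2.4
```

carry_out --deltas '[0, 0.2, -1.4, 0, 0, 0, 0, 0.4, -2.5, 0, 0, 0, 0, 0.4, -2.6, 0, 0, 0, 0, 0.3, -1.9, 0, 0, 0, 0, 0.2, -1.0, -2.4, 0, 0]'

```text
clock: 40.55
position: [0.5321, -0.0083, 0.1401]
tcp_rot: [[0.002, -0.2, -0.98], [-0.0, -0.98, 0.2], [-1.0, -0.0, -0.002]]
ft_force: [0.3, 0.8, -2.3]
grip_width: 0.395
```

carry_out --deltas '[0, 0, 0, 0, 0, 0, 0.8, 0, 0, 0, 0, 0, 1.0, 0, 0, 0, 0, 0, 0.5, 0, 0, 0, 0, 0, 0, 0, 0, 0, 0, 0]'

```text
clock: 40.97
position: [0.5278, -0.0071, 0.1153]
tcp_rot: [[-0.005, -0.2, -0.98], [0.0, -0.98, 0.2], [-1.0, 0.001, 0.005]]
ft_force: [-0.2, 0.3, -1.7]
grip_width: 0.391
```

carry_out --deltas '[0, 0, 0, 0, 0, 0, 0, 0, 0, 0, 0, 0, 0, 0, 0, 0, 0, 0, 0, 0, 0, 0, 0, 0, 0, 0, 0, 0, 0, 0]'

```text
clock: 41.38
position: [0.53, -0.0075, 0.1176]
tcp_rot: [[0.001, -0.2, -0.98], [-0.0, -0.98, 0.2], [-1.0, -0.0, -0.001]]
ft_force: [1.0, -0.3, -1.9]
grip_width: 0.39
```

```bash
python3 go.py 528.8 -7.4 95.6 -101.5;python3 pic.py w side
```

```text
t 41.38 pos [530.   -7.5 117.6] psi -101.5 tilt 0.04 grip 0.390 F [ 1.  -0.3 -1.9]
shift cm [2.2  0.02 0.12] turn ax -0.0
```

View pics/side_w.png

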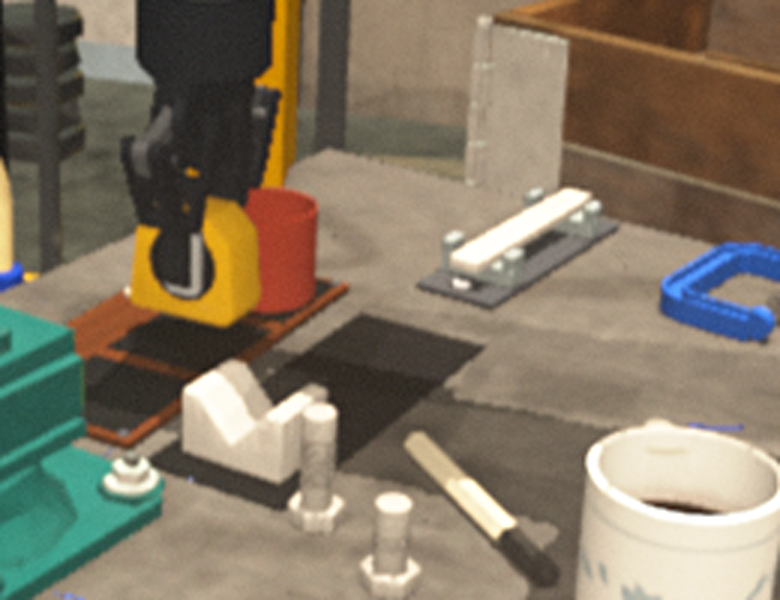

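carry_out --deltas '[0.6, 0, 0.1, 0, 0, 0, 0.7, 0, 0, 0, 0, 0, 0.4, 0, 0, 0, 0, 0, 0.2, 0, 0, 0, 0, 0, 0.1, 0, 0, 0, 0, 0]'

```text
clock: 41.85
position: [0.5286, -0.0073, 0.0965]
tcp_rot: [[-0.001, -0.2, -0.98], [-0.0, -0.98, 0.2], [-1.0, 0.0, 0.001]]
ft_force: [0.0, -0.7, -2.6]
grip_width: 0.399
```

carry_out --deltas '[0.1, 0, 0, 0, 0, 0, 0, 0, 0, 0, 0, 0, 0, 0, 0, 0, 0, 0, 0, 0, 0, 0, 0, 0, 0, 0, 0, 0, 0, 0]'

```text
clock: 42.27
position: [0.529, -0.0073, 0.0965]
tcp_rot: [[0.0, -0.2, -0.98], [-0.0, -0.98, 0.2], [-1.0, 0.0, -0.0]]
ft_force: [0.6, -0.4, -2.9]
grip_width: 0.391
```

```bash
python3 go.py 528.8 -7.4 95.6 -101.5
```

```text
t 42.27 pos [529.   -7.3  96.5] psi -101.5 tilt 0.03 grip 0.391 F [ 0.6 -0.4 -2.9]
shift cm [0.09 0.01 0.02] turn ax -0.0
```

carry_out --deltas '[0.1, 0, 0, 0, 0, 0, 0.1, 0, 0, 0, 0, 0, 0, 0, 0, 0, 0, 0, 0, 0, 0, 0, 0, 0, 0, 0, 0, 0, 0, 0]'

```text
clock: 42.68
position: [0.529, -0.0073, 0.0956]
tcp_rot: [[0.001, -0.2, -0.98], [-0.0, -0.98, 0.2], [-1.0, -0.0, -0.001]]
ft_force: [-3.2, 0.8, 6.6]
grip_width: 0.393
```

carry_out --deltas '[0, 0, 0, 0, 0, 0, 0, 0, 0, 0, 0, 0, 0, 0, 0, 0, 0, 0, 0, 0, 0, 0, 0, 0, 0, 0, 0, 0, 0, 0]' --claw 0.65

```text
clock: 43.1
position: [0.529, -0.0073, 0.0942]
tcp_rot: [[0.0, -0.2, -0.98], [-0.0, -0.98, 0.2], [-1.0, 0.0, -0.0]]
ft_force: [-0.4, 0.1, 0.9]
grip_width: 0.649
```

carry_out --deltas '[-1.0, 0, 0, 0, 0, 0, -2.0, 0, 0, 0, 0, 0, -2.5, 0, 0, 0, 0, 0, -2.5, 0, 0, 0, 0, 0, -1.5, 0, 0, 0, 0, 0]'

```text
clock: 43.52
position: [0.5298, -0.0074, 0.1924]
tcp_rot: [[0.004, -0.2, -0.98], [-0.0, -0.98, 0.2], [-1.0, -0.001, -0.004]]
ft_force: [-0.1, -0.3, 0.2]
grip_width: 0.651
```

```bash
python3 pic.py x side; python3 go.py 461.8 98.6 180 -103.9
```

```text
t 43.57 pos [531.   -7.4 194.6] psi -101.5 tilt 0.50 grip 0.649 F [ 0.8 -0.3  1.9]
shift cm [ 1.4  -9.    8.91] turn ax 2.4
```

View pics/side_x.png

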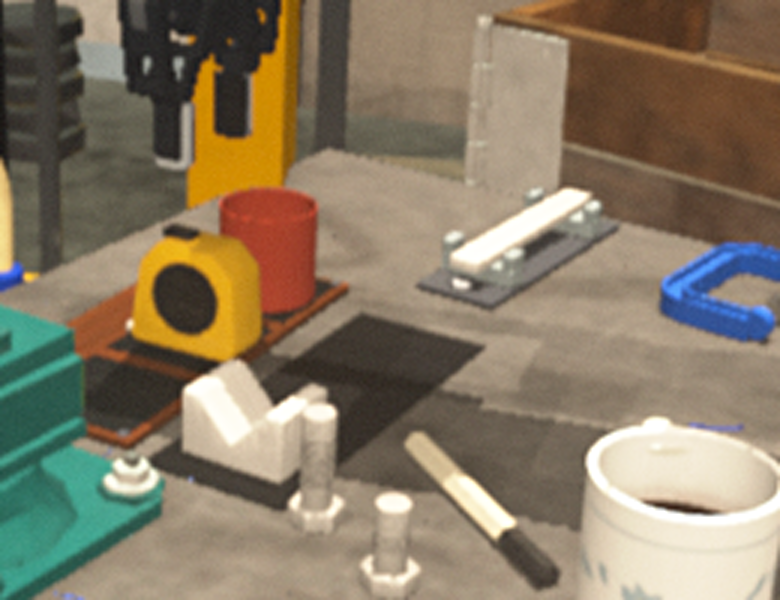

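The tape stands back on its pad, about 2 mm off in the image. Next, the V-block.

carry_out --deltas '[0, -1.3, 1.2, 0, 0, 0, 0, -2.3, 2.3, 0, 0, 0, 0, -2.5, 2.5, 0, 0, 0, 0, -2.0, 2.0, 0, 0, 0, 0, -0.9, 0.8, 2.4, 0, 0]' --claw 0.75

```text
clock: 43.98
position: [0.4581, 0.1003, 0.1891]
tcp_rot: [[-0.002, -0.24, -0.971], [0.0, -0.971, 0.24], [-1.0, 0.0, 0.002]]
ft_force: [1.1, 0.7, 0.4]
grip_width: 0.75
```

carry_out --deltas '[0.8, 0, 0, 0, 0, 0, 1.5, 0, 0, 0, 0, 0, 2.0, 0, 0, 0, 0, 0, 1.5, 0, 0, 0, 0, 0, 0.5, 0, 0, 0, 0, 0]'

```text
clock: 44.4
position: [0.4598, 0.0976, 0.1239]
tcp_rot: [[-0.004, -0.241, -0.971], [-0.001, -0.971, 0.241], [-1.0, 0.002, 0.004]]
ft_force: [-0.2, 0.1, 0.7]
grip_width: 0.753
```

carry_out --deltas '[0, 0, 0, 0, 0, 0, 0, 0, 0, 0, 0, 0, 0, 0, 0, 0, 0, 0, 0, 0, 0, 0, 0, 0, 0, 0, 0, 0, 0, 0]'

```text
clock: 44.82
position: [0.4612, 0.0984, 0.127]
tcp_rot: [[0.002, -0.241, -0.971], [0.0, -0.971, 0.241], [-1.0, -0.001, -0.002]]
ft_force: [-0.6, -0.2, -0.2]
grip_width: 0.753
```

```bash
python3 go.py 461.8 98.6 80.5 -103.9;python3 pic.py y side
```

```text
t 44.82 pos [461.2  98.4 127. ] psi -103.9 tilt 0.10 grip 0.753 F [-0.6 -0.2 -0.2]
shift cm [ 4.65 -0.03 -0.05] turn ax -0.0
```

View pics/side_y.png

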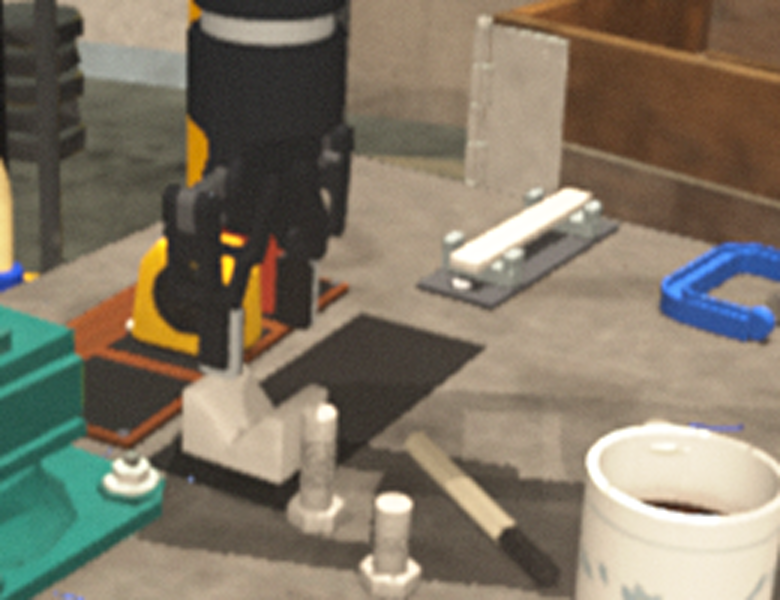

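carry_out --deltas '[0.7, 0, 0, 0, 0, 0, 1.2, 0, 0, 0, 0, 0, 1.2, 0, 0, 0, 0, 0, 0.8, 0, 0, 0, 0, 0, 0.4, 0, 0, 0, 0, 0]'

```text
clock: 45.28
position: [0.4601, 0.0984, 0.0821]
tcp_rot: [[-0.002, -0.241, -0.971], [-0.0, -0.971, 0.241], [-1.0, 0.001, 0.002]]
ft_force: [0.2, 0.1, 0.3]
grip_width: 0.75
```

carry_out --deltas '[0.2, 0, 0, 0, 0, 0, 0, 0, 0, 0, 0, 0, 0, 0, 0, 0, 0, 0, 0, 0, 0, 0, 0, 0, 0, 0, 0, 0, 0, 0]'

```text
clock: 45.7
position: [0.461, 0.0985, 0.0817]
tcp_rot: [[0.001, -0.241, -0.971], [0.0, -0.971, 0.241], [-1.0, -0.0, -0.001]]
ft_force: [-0.5, -0.3, 0.3]
grip_width: 0.752
```

carry_out --deltas '[0, 0, 0, 0, 0, 0, 0, 0, 0, 0, 0, 0, 0, 0, 0, 0, 0, 0, 0, 0, 0, 0, 0, 0, 0, 0, 0, 0, 0, 0]' --claw 0.35 --force 60

```text
clock: 46.12
position: [0.4609, 0.0985, 0.082]
tcp_rot: [[0.001, -0.241, -0.97], [0.0, -0.97, 0.241], [-1.0, -0.0, -0.001]]
ft_force: [-0.3, 1.1, 5.9]
grip_width: 0.505
```

carry_out --deltas '[0, 0, 0, 0, 0, 0, 0, 0, 0, 0, 0, 0, 0, 0, 0, 0, 0, 0, 0, 0, 0, 0, 0, 0, 0, 0, 0, 0, 0, 0]'

```text
clock: 46.53
position: [0.4609, 0.0985, 0.082]
tcp_rot: [[0.001, -0.241, -0.97], [0.0, -0.97, 0.241], [-1.0, -0.0, -0.001]]
ft_force: [-1.4, 0.7, 5.4]
grip_width: 0.502
```

```bash
python3 go.py 461.8 98.6 80.5 -103.9
```

```text
t 46.53 pos [460.9  98.5  82. ] psi -104.0 tilt 0.05 grip 0.502 F [-1.4  0.7  5.4]
shift cm [ 0.15 -0.03 -0.08] turn ax -0.1
```

carry_out --deltas '[-0.5, 0, 0, 0, 0, 0, -1.0, 0, 0, 0, 0, 0, -1.4, 0, 0, 0, 0, 0, -1.4, 0, 0, 0, 0, 0, -1.2, 0, 0, 0, 0, 0]'

```text
clock: 46.95
position: [0.4601, 0.0983, 0.1366]
tcp_rot: [[-0.001, -0.241, -0.971], [-0.0, -0.971, 0.241], [-1.0, 0.001, 0.001]]
ft_force: [-0.5, -0.1, -4.7]
grip_width: 0.503
```

```bash
python3 go.py 553 69.8 130 -102.5
```

```text
t 46.95 pos [460.1  98.3 136.6] psi -103.9 tilt 0.08 grip 0.503 F [-0.5 -0.1 -4.7]
shift cm [ 0.65  0.53 -9.7 ] turn ax -1.4
```

carry_out --deltas '[0, 0.1, -1.4, 0, 0, 0, 0, 0.1, -2.5, 0, 0, 0, 0, 0.1, -2.7, 0, 0, 0, 0, 0.1, -2.1, 0, 0, 0, 0, 0.1, -1.0, -1.8, 0, 0]'

```text
clock: 47.37
position: [0.5561, 0.0696, 0.136]
tcp_rot: [[0.002, -0.21, -0.978], [-0.0, -0.978, 0.21], [-1.0, -0.0, -0.002]]
ft_force: [1.1, -0.1, -4.6]
grip_width: 0.495
```

carry_out --deltas '[0, 0, 0, 0, 0, 0, 0.8, 0, 0, 0, 0, 0, 1.2, 0, 0, 0, 0, 0, 0.8, 0, 0, 0, 0, 0, 0, 0, 0, 0, 0, 0]'

```text
clock: 47.78
position: [0.5508, 0.0703, 0.1058]
tcp_rot: [[-0.007, -0.21, -0.978], [-0.001, -0.978, 0.21], [-1.0, 0.002, 0.006]]
ft_force: [0.2, 0.4, -5.5]
grip_width: 0.5
```

carry_out --deltas '[0, 0, 0, 0, 0, 0, 0, 0, 0, 0, 0, 0, 0, 0, 0, 0, 0, 0, 0, 0, 0, 0, 0, 0, 0, 0, 0, 0, 0, 0]'

```text
clock: 48.2
position: [0.5538, 0.0703, 0.1087]
tcp_rot: [[0.001, -0.21, -0.978], [0.0, -0.978, 0.21], [-1.0, -0.0, -0.001]]
ft_force: [-0.1, 0.3, -4.5]
grip_width: 0.5
```

```bash
python3 go.py 553 69.8 86 -102.1;python3 pic.py z side
```

```text
t 48.20 pos [553.8  70.3 108.7] psi -102.1 tilt 0.05 grip 0.500 F [-0.1  0.3 -4.5]
shift cm [2.27 0.06 0.07] turn ax -0.0
```

View pics/side_z.png

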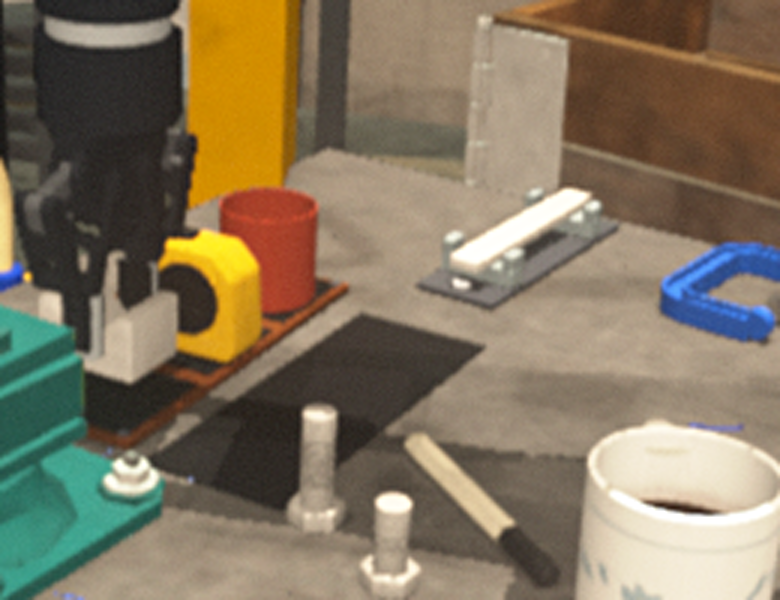

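carry_out --deltas '[0.6, 0, 0, 0, 0, 0, 0.7, 0, 0, 0, 0, 0, 0.4, 0, 0, 0, 0, 0, 0.3, 0, 0, 0, 0, 0, 0.1, 0, 0, 0, 0, 0]'

```text
clock: 48.67
position: [0.5532, 0.0702, 0.0863]
tcp_rot: [[-0.002, -0.21, -0.978], [-0.0, -0.978, 0.21], [-1.0, 0.001, 0.002]]
ft_force: [0.5, 0.2, -4.8]
grip_width: 0.499
```

carry_out --deltas '[0, 0, 0, 0, 0, 0, 0, 0, 0, 0, 0, 0, 0, 0, 0, 0, 0, 0, 0, 0, 0, 0, 0, 0, 0, 0, 0, 0, 0, 0]'

```text
clock: 49.08
position: [0.5538, 0.0703, 0.0875]
tcp_rot: [[0.001, -0.21, -0.978], [-0.0, -0.978, 0.21], [-1.0, -0.0, -0.001]]
ft_force: [0.6, -1.2, -4.5]
grip_width: 0.5
```

```bash
python3 go.py 553 69.8 86 -102.1
```

```text
t 49.08 pos [553.8  70.3  87.5] psi -102.1 tilt 0.03 grip 0.500 F [ 0.6 -1.2 -4.5]
shift cm [0.15 0.06 0.07] turn ax -0.0
```

carry_out --deltas '[0.1, 0, 0, 0, 0, 0, 0.1, 0, 0, 0, 0, 0, 0, 0, 0, 0, 0, 0, 0, 0, 0, 0, 0, 0, 0, 0, 0, 0, 0, 0]'

```text
clock: 49.5
position: [0.5538, 0.0702, 0.086]
tcp_rot: [[0.001, -0.21, -0.978], [0.0, -0.978, 0.21], [-1.0, -0.0, -0.001]]
ft_force: [-2.2, 0.1, 6.0]
grip_width: 0.5
```

carry_out --deltas '[0, 0, 0, 0, 0, 0, 0, 0, 0, 0, 0, 0, 0, 0, 0, 0, 0, 0, 0, 0, 0, 0, 0, 0, 0, 0, 0, 0, 0, 0]' --claw 0.72

```text
clock: 49.92
position: [0.5538, 0.0702, 0.0852]
tcp_rot: [[0.0, -0.21, -0.978], [-0.0, -0.978, 0.21], [-1.0, 0.0, -0.0]]
ft_force: [-0.1, -0.2, 0.3]
grip_width: 0.721
```

carry_out --deltas '[-1.0, 0, 0, 0, 0, 0, -2.0, 0, 0, 0, 0, 0, -2.5, 0, 0, 0, 0, 0, -2.5, 0, 0, 0, 0, 0, -2.5, 0, 0, 0, 0, 0]'

```text
clock: 50.33
position: [0.5535, 0.0702, 0.192]
tcp_rot: [[0.0, -0.21, -0.978], [-0.0, -0.978, 0.21], [-1.0, 0.0, -0.0]]
ft_force: [0.3, 0.0, 0.1]
grip_width: 0.72
```

```bash
python3 pic.py A side; python3 go.py 300 -100 250 -102.1
```

```text
t 50.38 pos [556.   70.5 197.2] psi -102.1 tilt 0.59 grip 0.721 F [2.1 0.4 3.1]
shift cm [-5.55 22.04 21.39] turn ax -0.0
```

View pics/side_A.png

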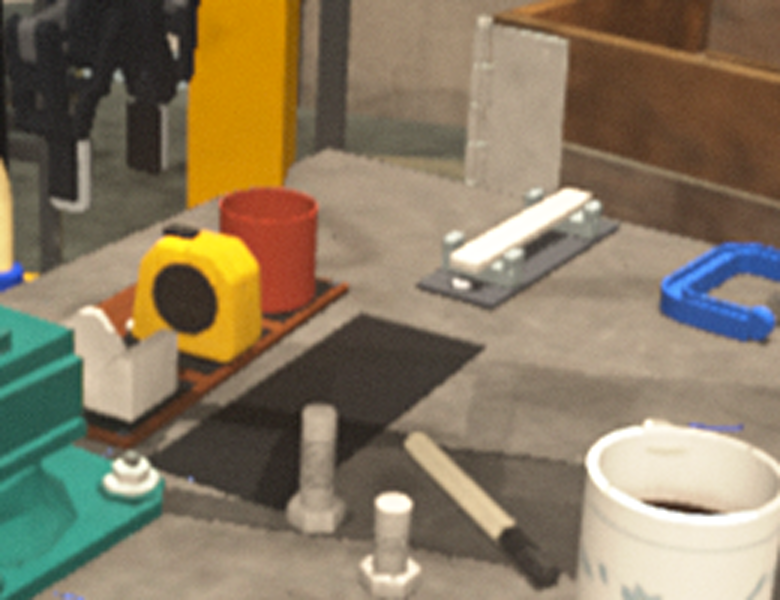

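All three are back on the board. I'll move the arm aside to check from above.

carry_out --deltas '[-1.5, 1.5, 1.0, 0, 0, 0, -1.5, 2.8, 1.8, 0, 0, 0, -1.5, 3.2, 1.8, 0, 0, 0, -1.5, 3.2, 1.8, 0, 0, 0, -1.0, 3.2, 1.8, 0, 0, 0]'

```text
clock: 50.8
position: [0.4434, -0.0492, 0.2621]
tcp_rot: [[0.003, -0.209, -0.978], [-0.001, -0.978, 0.209], [-1.0, 0.0, -0.003]]
ft_force: [0.9, -0.3, -0.3]
grip_width: 0.72
```

carry_out --deltas '[-0.5, 3.2, 1.8, 0, 0, 0, -0.5, 3.2, 1.8, 0, 0, 0, -0.5, 3.2, 1.8, 0, 0, 0, -0.5, 3.2, 1.8, 0, 0, 0, 0, 3.2, 1.8, 0, 0, 0]'

```text
clock: 51.22
position: [0.3215, -0.1869, 0.2818]
tcp_rot: [[0.003, -0.21, -0.978], [-0.002, -0.978, 0.21], [-1.0, 0.001, -0.003]]
ft_force: [0.7, -0.9, -0.1]
grip_width: 0.719
```

carry_out --deltas '[0, 3.2, 1.0, 0, 0, 0, 0, 3.2, 1.0, 0, 0, 0, 0, 3.2, 1.0, 0, 0, 0, 0, 3.0, 0.8, 0, 0, 0, 0, 1.5, 0.5, 0, 0, 0]'

```text
clock: 51.63
position: [0.2495, -0.3172, 0.2811]
tcp_rot: [[0.001, -0.213, -0.977], [-0.003, -0.977, 0.213], [-1.0, 0.002, -0.001]]
ft_force: [0.4, -0.5, 0.1]
grip_width: 0.722
```

carry_out --deltas '[0, 0, 0, 0, 0, 0, 0, 0, 0, 0, 0, 0, 0, 0, 0, 0, 0, 0, 0, 0, 0, 0, 0, 0, 0, 0, 0, 0, 0, 0]'

```text
clock: 52.05
position: [0.2513, -0.3138, 0.2804]
tcp_rot: [[0.0, -0.209, -0.978], [0.0, -0.978, 0.209], [-1.0, -0.0, -0.0]]
ft_force: [-0.5, -0.6, -0.8]
grip_width: 0.719
```

```bash
python3 pic.py B; python3 go.py
```

```text
t 52.15 pos [ 251.3 -314.   280.4] psi -102.1 tilt 0.01 grip 0.721 F [ 0.6  0.3 -0.4]
```

View pics/top_B.png

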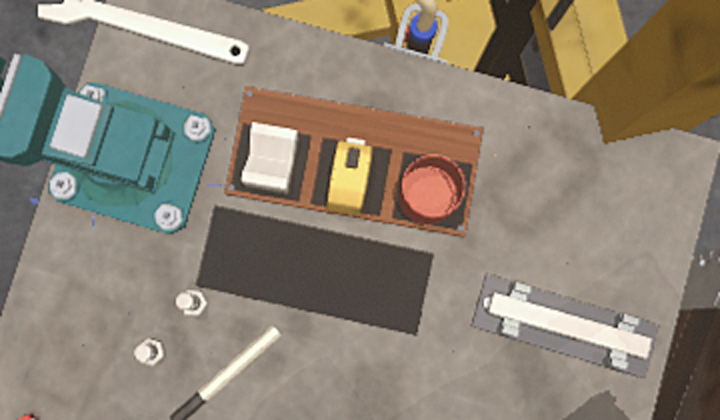

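The top view shows the V-block (270,155), tape (350,175) and tin (432,188) on their pads, the bar in the rest at (568,322), and the bolts untouched. I'll compare the same measurements with the start.

Run:
```python
from h import *
from scipy.optimize import least_squares
for n in ("0","_B"):
    c=dict(np.load("top%s.npz"%n)); P=cloud(c); Z=cv2.medianBlur(P[...,2].astype(np.float32),3); hsv=cv2.cvtColor(c["color"],cv2.COLOR_RGB2HSV); col=c["color"].astype(int)
    def rep(k,m,z): m=big(m); q=plane_pts(c,m,z); print(n,k,m.sum(),mar(q),(q.mean(0)*1000).round(1)[:2])
    rep("vb",box(c,(265,305),(185,232))&(Z>0.022),0.042)
    rep("tape",box(c,(305,345),(195,242))&(Z>0.055),0.070)
    m=big(box(c,(345,392),(200,252))&((hsv[...,0]<8)|(hsv[...,0]>172))&(hsv[...,1]>120)); q=P[m]*1000; q=q[(q[:,2]>56)&(q[:,2]<72)]
    q=q[abs(np.hypot(q[:,0]-518,q[:,1]+89)-30)<8]
    print(n,"tin",least_squares(lambda p:np.hypot(q[:,0]-p[0],q[:,1]-p[1])-30,[518,-89],loss="soft_l1").x.round(1))
    for nm,bb in (("boltA",((236,258),(272,292))),("boltB",((214,236),(294,316)))):
        m=box(c,*bb)&(Z>0.01); print(n,nm,(P[m].mean(0)*1000).round(1))
m=big(box(c,(385,480),(265,320))&(col.min(-1)>190)&(Z>0.02)); q=plane_pts(c,m,0.025); r=mar(q); print("bar",m.sum(),r,"z",np.median(Z[m]))
a=np.radians(-18.1); d=r[:2]-[381.2,-220.6]; print("bar in rest frame",d@[np.cos(a),np.sin(a)],d@[-np.sin(a),np.cos(a)])
```

```text
0 vb 716 [553.5  70.   62.4  47.  -13.1] [553.3  69.5]
0 tape 574 [528.8  -8.1  61.   35.7 -10.8] [528.9  -8. ]
0 tin [519.2 -87.9]
0 boltA [413.4 150.6  38.4]
0 boltB [366.  194.1  29.2]
_B vb 713 [554.7  71.3  62.7  46.7 -11.5] [554.5  71.1]
_B tape 575 [530.   -6.7  61.7  35.7 -11.8] [530.   -6.7]
_B tin [517.  -86.2]
_B boltA [413.5 151.   38.5]
_B boltB [366.9 191.   42. ]
bar 812 [ 381.5 -220.   159.3   22.4   72.5] z 0.026319742
bar in rest frame 0.09874886170990858 0.6635123678658879
```

```bash
python3 -c "
import numpy as np,cv2
c=np.load('top_B.npz');cv2.imwrite('pics/zB.png',cv2.resize(c['color'][250:330,375:490,::-1],None,fx=6,fy=6,interpolation=0))"
```

```text
(no output)
```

View pics/zB.png

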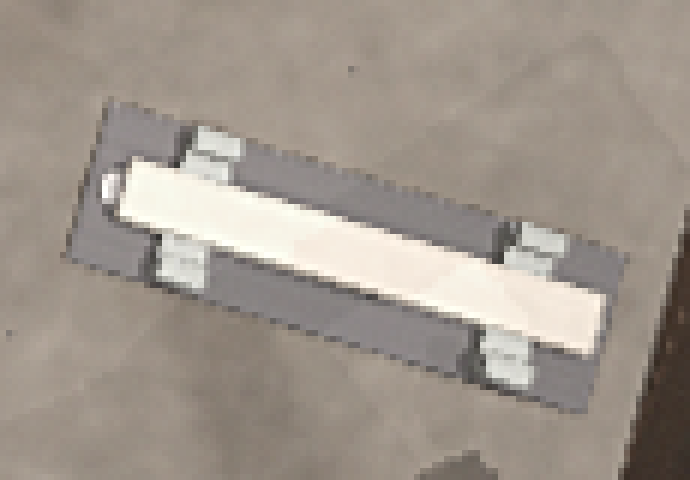

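The bar is centred between the lugs of both blocks, and the three things are within about 3 mm of their starts. Bolt B's mean z reading (29 to 42 mm) is a noise outlier, since the pictures of it match. Handing in.

```bash
python3 -c "
from plant import ctrl
print(ctrl.hand_in())"
```

```text
the job is handed in; nothing more can be done
None
```

The job is done and handed in at about 52 s of the 115 s allowed; no verdict was reported. I parked the V-block, tape measure and tin on the mat, laid the bar in the rest, then put the tin, tape and V-block back on their own pads.

**Last top-camera checks against the start:**
- **The three things:** all stand upright. The V-block and tape are about 2 mm from their starts and the tin about 3 mm. The V-block is in line with the board and the tape within 0.3°.
- **The bar:** it lies flat in both notches, less than 1 mm off centre and 0.6° off the rest's direction. An earlier side-camera check put it 2.7 mm off across the rest, also within the limit.
- **The bolts:** bolt A's reading is unchanged. Bolt B's mean depth reading did not match: its height jumped from 29 to 42 mm and its position by 3 mm. I took this as a stray depth reading, because it looks unmoved in the pictures.
- **The arm:** open, and clear of everything. The highest wrist force I saw was 28 N, when the tin touched the mat. The readings are only at the end of each move.

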